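# Steam the puddings

## Task

Get the puddings steaming: first clear the sugar canister off the cork trivet and stand it back in its place on the condiment tray, in line with the two cruets and midway between them; then take the glass lid off the pot and lay it flat and centred on the trivet. Stand all the closed pudding moulds upright on the floor of the pot, put the lid back on so that it is fully closed (it is glass: always set it down gently), and only then press the hob's start button fully down and let it spring back. Leave the pot where it is on the hob and the other things on the worktop undisturbed, with the canister still in its place at the end.

Things in the scene. Friction and masses are not known exactly. Their poses are not given: they have to be found in the camera images.
- hob: Portable black cooking hob standing fixed on the worktop, 360 mm deep (its x), 280 mm wide (its y), 55 mm high. Origin: centre of its underside; x points away from the robot, z up.
- pot: Wide steel casserole pot (1.4 kg) standing on the hob, 240 mm across, wall 4 mm (232 mm inside), 66 mm high, inner floor 5 mm above its underside; black loop handles at its +y and -y sides reach 149 mm from its centre, 41 to 57 mm up. Origin: centre of its underside, z up.
- lid: Flat glass lid, steel rim (about 0.5 kg): disc 244 mm across, 5 mm thick, over a 220 mm plug 5 mm deep that drops into the pot mouth (6 mm play). Black knob at its centre, 38 mm across, to be gripped 22 to 48 mm (its top) above the plug underside. Origin: centre of the plug underside, z up; 61 mm above the pot underside when closed; laid down, it rests on the plug.
- lid_knob (a point): Centre of the top of the lid's knob.
- trivet: Round cork trivet, 180 mm across, 10 mm thick, fixed on the worktop to the left or the right of the hob. Origin: centre of its underside, z up.
- condiment_tray: Flat wooden condiment tray fixed on the worktop on the other side of the hob from the trivet, 150 mm (its x) by 270 mm (its y), 10 mm thick, carrying two fixed glass cruets (54 mm across, tops 100 mm above the worktop) centred at y = +100 mm and -100 mm on its middle line. Origin: centre of its underside, z up.
- tray_gap (a point): Point on the top face of the condiment tray midway between the two cruets, where the canister belongs. Axes as the tray's.
- canister: White sugar canister with a wooden lid, a plain closed cylinder 62 mm across and 65 mm high (about 0.35 kg, heavy base), at the start standing on the trivet. Origin: centre of its underside, z up.
- mould1: Closed metal pudding mould, a cylinder 54 mm across and 50 mm high (about 0.12 kg) with its cover on top, at the start standing on the worktop in front of the tray or the trivet; two to four of these alike moulds are there, absent ones read None. Origin: centre of its underside, z up.
- mould2: Closed metal pudding mould, a cylinder 54 mm across and 50 mm high (about 0.12 kg) with its cover on top, at the start standing on the worktop in front of the tray or the trivet; two to four of these alike moulds are there, absent ones read None. Origin: centre of its underside, z up.
- mould3: Closed metal pudding mould, a cylinder 54 mm across and 50 mm high (about 0.12 kg) with its cover on top, at the start standing on the worktop in front of the tray or the trivet; two to four of these alike moulds are there, absent ones read None. Origin: centre of its underside, z up.
- mould4: Closed metal pudding mould, a cylinder 54 mm across and 50 mm high (about 0.12 kg) with its cover on top, at the start standing on the worktop in front of the tray or the trivet; two to four of these alike moulds are there, absent ones read None. Origin: centre of its underside, z up.
- start_button (a joint): Travel of the hob's round white spring start button, in m: 0 released, 0.006 fully down (needs about 5 N); it springs back when let go.
- start_button_top (a point): Centre of the top of the start button's cap (28 mm across, in a black housing), on the control strip of the hob nearest the robot; pressed straight down.
- salt_shaker: Bystander: glass and steel salt shaker, 40 mm across, 75 mm high. Origin: centre of its underside.
- egg_cup: Bystander: white egg cup, 44 mm across, 65 mm high. Origin: centre of its underside.
- ramekin: Bystander: empty open white ramekin dish, 80 mm across, 40 mm high. Origin: centre of its underside.
- spice_jar: Bystander: brown spice jar with black cap, 44 mm across, 90 mm high. Origin: centre of its underside.
- mug: Bystander: blue mug, 80 mm across, 90 mm high, handle on its +y side. Origin: centre of its underside.
- hob_zone (a point): Centre of the hob's round cooking zone on its top face, where the pot stands.

How it is judged:
By the outcome, as a careful person would: the job done as asked, in the order asked, and still so for the second after the job is handed in, with the robot touching nothing.
Of mould1, mould2, mould3, mould4 only 2 to 4 are there at a start; the rules pass over those that are not, and their reading is None.
At some moment in a run one of canister, mould1, mould2, mould3, mould4 may be knocked a few centimetres aside while the robot is not near it.
It also fails if it takes over 210 s, if anything falls off the work surface, if the arm or the gripper's body presses on something with over 40 N, if the wrist force passes 120 N, or if a joint passes its speed limit or range.

## Robot

A 6-joint arm with a two-finger parallel gripper is mounted at the origin on the work surface. World frame = base frame: x ahead of the robot, y to its left, z up, the work surface at z = 0. Lengths are in m, angles in rad, forces in N, time in s.
With the tool pointing down it reaches from about 0.4 to 0.825 m from the base axis. Payload 7 kg.
Tool frame: the origin (TCP) lies between the finger pads; the fingertips stand arm.finger_overhang ahead of it and the grasp point (between the pads) lies 5 mm behind it (arm.finger_overhang is the distance from the TCP to the fingertips, in m); z points along the fingers, y is the line along which they close (so a half turn about z gives the same grasp; the last joint's range is limited). The gripper opens to 85 mm and grips with 20 to 120 N. Pads are 22 mm wide; open, the fingers measure 114 mm over their backs; the gripper's body (76 mm by 85 mm) begins 54 mm behind the grasp point. The pads swing forward as they close: fully open they stand 13 mm farther back than shut.
Start: joints at [1.51, 0.359, 0.012, 0, -1.224, -0.288], TCP at [0.231, 0.634, 0.245] pointing down, gripper open.
Joint ranges: [-3.07, 3.07], [-1.43, 2.12], [-1.02, 1.25], [-3.03, 1.67], [-3.05, -0], [-3.03, 3.03]. Speed limits (rad/s): [2.39, 2.39, 3.01, 3.14, 3.14, 3.14].

## Interface

Orientations are given as a 3x3 rotation matrix whose columns are the frame's x, y, z axes.
In Python, from rig import arm gives the robot as it stands.
- The arm moves only by the tool drive_tool, never from a script. Its argument "series" is a list that holds one entry, the list of rows, each a list of 7 numbers: the shift along the world's x, y, z in mm, then the turn, a rotation vector about the world's x, y, z in rad, then the closure, from 0 (fully open) to 1 (shut). A call has 1 to 20 rows; each row shifts and turns the commanded pose from where the row before left it; what a row does not reach is not made up. A row lasts 1/12 s, in which the tool goes at most 41.7 mm and 7.16 degrees, less where a joint would pass 70% of its speed; a pose out of reach is approached as far as the arm can. A call with a gripper value outside its range is refused whole. The fingers move at their own pace and stop on an object; "force" is the grip in N (left out, the last holds). Time passes only in rows, so rows that do not move let the fingers close. It gives the time, the measured TCP pose, the force, the opening and the grip force at its end, in the units of the state.
- arm.state(): the state, without advancing time (a new reading comes with each control period).
- arm.camera(name): name is "scene" or "top" or "wrist"; returns a dict with "frame" (480x640x3 uint8, blue, green, red), "z_map" (480x640 float32, m along the optical axis (not along the pixel's ray), 0 where there is no reading), "mtx" (3x3 intrinsics, pixels), "world_from_camera" (4x4, takes a point from camera to world coordinates). Camera axes: x right, y down, z forward; pixel columns grow to the right and rows downward; lengths in m; the calibration is good to about 2 mm. The wrist camera is an equidistant fisheye: a pixel r from the principal point sees the ray r / f radians off the axis. A picture is of the moment at which its call begins.
- arm.job_done(): hands the job in; it is judged then, once.
Trained networks look in a picture, given as the dict that the camera call returned (one of the last four; its "shot" number tells which), for a name from the list of things; names that differ only in an ending like _2 or _b are one class to them, and where a whole thing is asked for, a point or a joint stands for the part that bears it (a point fixed in the world has none). Each returns a list of dicts, best first, with "conf" (0 to 1); they miss things now and then, are a little off and sometimes report something else, mostly with a low value. They report only what shows in the picture. A call takes as long as a camera call.
- arm.outline_of(picture, target): "mask" (480x640 bool, what is visible of it) and "centre" ([column, row] in pixels, amid what is visible of it).
The state is a dict: "t": time; "q": joint angles; "qd": joint speeds; "tau": joint torques, N m; "ee_pos": TCP position; "tool_rot": TCP orientation; "ft_force": force on the tool from outside, world axes, zero at the start; "ft_torque": the same for the moment, N m; "gripper_width": opening from 0.0 (shut) to 1.0 (fully open); "grip_force": force on a finger pad.
Only numpy, scipy, OpenCV 4.12 (cv2) and the standard library are available. Lean on these libraries where they do the work, as an engineer would, in place of code of your own. Each camera call takes 0.05 s, during which the arm holds its last target. There are 200 camera calls.

## Working session

There is one attempt and no reset: what is moved stays moved. The work goes in short steps, Python scripts to look and compute and a tool call to move; the robot and the scene stay as the last step left them, time stands still between calls to the robot, and variables do not carry over. Pictures are saved under pics/ and viewed, at most 14 in all, crops included, and the job is handed in when it is done.

Besides the shell and the picture viewer there is one more tool, called after "Request:" in YAML: its name, and indented under it one key for each argument. drive_tool: Moves the arm, as the interface text tells. Its arguments: {"type":"object","properties":{"series":{"type":"array"},"force":{"type":"number"}},"required":["series"]}

```bash
ls; mkdir -p pics; cat > h.py <<'E'
import numpy as np, cv2
from rig import arm
def pts(p,mask):
    z=p["z_map"]; v,u=np.nonzero(mask&(z>0)); d=z[v,u]; K=p["mtx"]
    c=np.c_[(u-K[0,2])/K[0,0]*d,(v-K[1,2])/K[1,1]*d,d]
    T=np.array(p["world_from_camera"]); return c@T[:3,:3].T+T[:3,3]
def top(P):
    # top face: points within 4mm of the 95th percentile height
    h=np.percentile(P[:,2],95); Q=P[abs(P[:,2]-h)<.005]
    (c,r)=cv2.minEnclosingCircle(Q[:,:2].astype(np.float32)) 
    m=(Q[:,:2].min(0)+Q[:,:2].max(0))/2
    return np.round(np.r_[m,np.median(Q[:,2]),c,r]*1000,1)
E
python3 - <<'E'
from h import *
s=arm.state(); print({k:np.round(v,3).tolist() for k,v in s.items()}, arm.finger_overhang)
for n in("top","scene"):
    p=arm.camera(n); cv2.imwrite(f"pics/{n}0.png",p["frame"]); print(n,p["mtx"].tolist(),np.round(p["world_from_camera"],3).tolist())
    for t in["hob","pot","lid","lid_knob","trivet","condiment_tray","canister","mould1","start_button_top","salt_shaker","egg_cup","ramekin","spice_jar","mug"]:
        for o in arm.outline_of(p,t):
            if o["conf"]>.3:
                P=pts(p,o["mask"]); 
                if len(P)>10: print(t,round(o["conf"],2),np.round(o["centre"]).tolist(),len(P),top(P).tolist())
E
```

```text
pics
{'t': 0.0, 'q': [1.51, 0.359, 0.011, -0.0, -1.224, -0.288], 'qd': [-0.0, -0.0, -0.0, 0.002, 0.001, -0.001], 'tau': [-0.0, -58.332, 29.342, 6.936, -0.006, -0.0], 'ee_pos': [0.231, 0.634, 0.244], 'tool_rot': [[0.94, -0.342, -0.0], [-0.342, -0.94, -0.002], [0.0, 0.002, -1.0]], 'ft_force': [-0.025, 0.422, 0.614], 'ft_torque': [0.008, 0.019, -0.047], 'grip_force': 0.0, 'gripper_width': 0.999} 0.014
top [[525.3915226875885, 0.0, 318.58915564925877], [0.0, 525.3915226875885, 244.20368750692347], [0.0, 0.0, 1.0]] [[-0.0, -0.994, 0.106, 0.39], [-1.0, 0.002, 0.012, 0.01], [-0.012, -0.106, -0.994, 1.46], [0.0, 0.0, 0.0, 1.0]]
hob 0.83 [329.0, 263.0] 6199 [590.4, -8.7, 59.8, 589.6, -12.9, 218.1]
pot 0.83 [281.0, 203.0] 419 [630.3, -13.1, 114.7, 637.5, -12.7, 148.6]
lid 0.97 [333.0, 208.0] 6871 [629.4, -11.6, 129.7, 629.2, -11.9, 121.3]
lid 0.39 [242.0, 289.0] 311 [417.8, 236.6, 53.1, 417.8, 235.7, 24.9]
lid_knob 0.85 [332.0, 206.0] 6850 [629.4, -11.4, 129.7, 629.0, -11.4, 121.4]
trivet 0.8 [210.0, 218.0] 2754 [615.3, 315.8, 13.9, 615.5, 316.4, 89.8]
condiment_tray 0.76 [444.0, 225.0] 5151 [
[... 2426 characters left out ...]
, 326.8, 51.2, 386.1, 326.5, 26.2]
salt_shaker 0.59 [455.0, 239.0] 398 [291.2, 252.0, 75.4, 291.2, 252.3, 18.1]
egg_cup 0.66 [297.0, 176.0] 331 [310.4, -224.8, 65.3, 311.1, -226.9, 23.9]
egg_cup 0.51 [323.0, 313.0] 7101 [596.5, -6.7, 56.4, 596.8, -4.9, 219.9]
ramekin 0.9 [190.0, 177.0] 671 [457.5, -488.9, 39.1, 456.1, -491.7, 43.2]
spice_jar 0.75 [349.0, 368.0] 697 [756.5, 208.2, 90.7, 757.2, 208.0, 22.0]
spice_jar 0.55 [300.0, 306.0] 1849 [667.5, -9.6, 113.7, 640.3, -9.6, 149.2]
spice_jar 0.52 [471.0, 277.0] 514 [385.5, 327.2, 51.1, 385.4, 326.5, 26.6]
mug 0.82 [533.0, 328.0] 1901 [459.2, 505.6, 89.6, 458.9, 507.6, 42.8]
mug 0.44 [297.0, 176.0] 331 [311.3, -224.1, 65.0, 311.5, -224.0, 22.3]
```

View pics/top0.png

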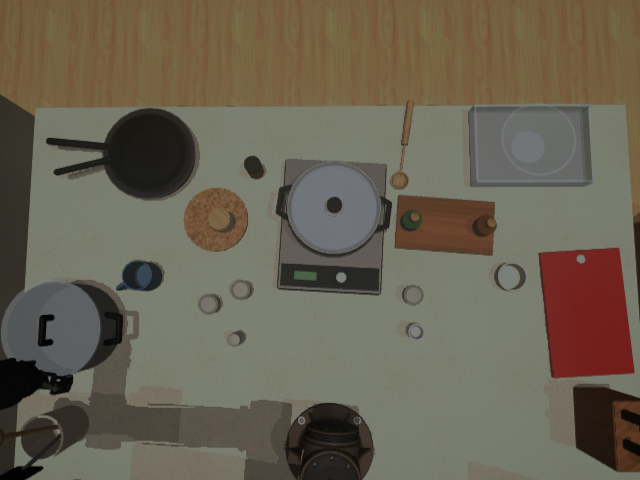

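View pics/scene0.png

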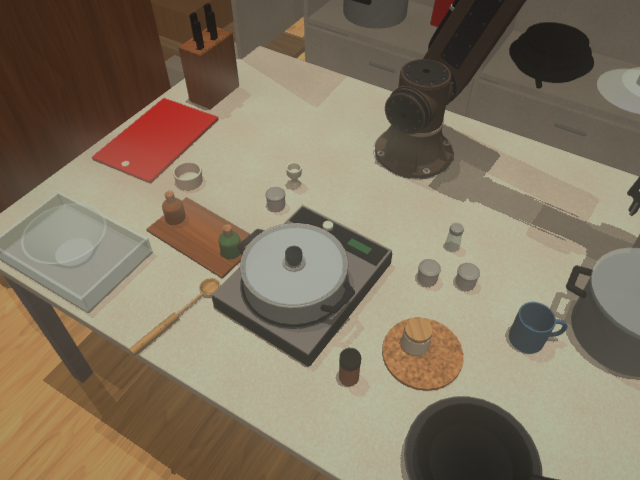

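The top view shows the canister on the trivet at about (218,219). The lidded pot is at (334,207), the tray at (445,225) and the button at (341,277). There are three moulds, at (241,289), (209,304) and (413,295). I'll move above the canister and measure with the wrist camera.

Request:
drive_tool:
  series:
    - [[19, -17, 0, 0, 0, -0.0611, 0], [19, -17, 0, 0, 0, -0.0611, 0], [19, -17, 0, 0, 0, -0.0611, 0], [19, -17, 0, 0, 0, -0.0611, 0], [19, -17, 0, 0, 0, -0.0611, 0], [19, -17, 0, 0, 0, -0.0611, 0], [19, -17, 0, 0, 0, -0.0611, 0], [19, -17, 0, 0, 0, -0.0611, 0], [19, -17, 0, 0, 0, -0.0611, 0], [19, -17, 0, 0, 0, -0.0611, 0], [19, -17, 0, 0, 0, -0.0611, 0], [19, -17, 0, 0, 0, -0.0611, 0], [19, -17, 0, 0, 0, -0.0611, 0], [19, -17, 0, 0, 0, -0.0611, 0], [19, -17, 0, 0, 0, -0.0611, 0], [19, -17, 0, 0, 0, -0.0611, 0], [19, -17, 0, 0, 0, -0.0611, 0], [19, -17, 0, 0, 0, -0.0611, 0], [19, -17, 0, 0, 0, -0.0611, 0], [17, -16, 0, 0, 0, -0.0611, 0]]

```text
t: 3.17
ee_pos: [0.6098, 0.2942, 0.2453]
tool_rot: [[-0.003, -1.0, 0.0], [-1.0, 0.003, -0.0], [0.0, -0.0, -1.0]]
ft_force: [0.5, 0.5, -0.8]
gripper_width: 1.004
grip_force: 0.0
```

```bash
cat >> h.py <<'E'
def wpts(p,mask):
    z=p["z_map"]; v,u=np.nonzero(mask&(z>0)); d=z[v,u]; K=p["mtx"]
    x=(u-K[0,2])/K[0,0]; y=(v-K[1,2])/K[1,1]; th=np.hypot(x,y); s=np.tan(th)/np.maximum(th,1e-9)
    c=np.c_[x*s*d,y*s*d,d]; T=np.array(p["world_from_camera"]); return c@T[:3,:3].T+T[:3,3]
def look(names,pic=None,cam="wrist",thr=.4):
    p=arm.camera(cam); f=wpts if cam=="wrist" else pts
    if pic: cv2.imwrite(f"pics/{pic}.png",p["frame"])
    for t in names:
        for o in arm.outline_of(p,t):
            if o["conf"]>thr:
                P=f(p,o["mask"])
                if len(P)>10: print(cam,t,round(o["conf"],2),np.round(o["centre"]).tolist(),len(P),top(P).tolist())
    return p
def st():
    s=arm.state(); print(round(s["t"],2),np.round(s["ee_pos"]*1000 if hasattr(s["ee_pos"],'shape') else np.array(s["ee_pos"])*1000,1),np.round(s["tool_rot"],3).tolist(),"F",np.round(s["ft_force"],1),"w",round(s["gripper_width"],3),"g",round(s["grip_force"],1))
E
python3 - <<'E'
from h import *
st(); p=look(["canister","trivet","lid","mould1","spice_jar"],"w1"); print(p["mtx"].tolist(),np.round(p["world_from_camera"],3).tolist())
E
```

```text
3.17 [609.8 294.2 245.3] [[-0.003, -1.0, 0.0], [-1.0, 0.003, -0.0], [0.0, -0.0, -1.0]] F [ 0.5  0.5 -0.8] w 1.004 g 0.0
wrist canister 0.66 [317.0, 213.0] 4426 [611.1, 292.9, 74.6, 610.7, 292.8, 30.4]
wrist trivet 0.83 [286.0, 238.0] 18250 [618.8, 316.2, 9.7, 618.8, 315.8, 90.1]
wrist mould1 0.96 [526.0, 237.0] 2319 [383.7, 322.8, 49.0, 383.1, 322.6, 27.2]
wrist mould1 0.82 [503.0, 162.0] 2651 [422.7, 237.3, 49.1, 422.1, 237.3, 26.8]
wrist spice_jar 0.85 [150.0, 123.0] 3356 [754.9, 205.4, 89.7, 755.2, 205.0, 22.7]
[[371.64829954431775, 0.0, 316.24461384858023], [0.0, 371.64829954431775, 242.69948002410285], [0.0, 0.0, 1.0]] [[-1.0, 0.002, 0.001, 0.61], [0.002, 0.952, 0.305, 0.216], [-0.0, 0.305, -0.952, 0.374], [0.0, 0.0, 0.0, 1.0]]
```

View pics/w1.png

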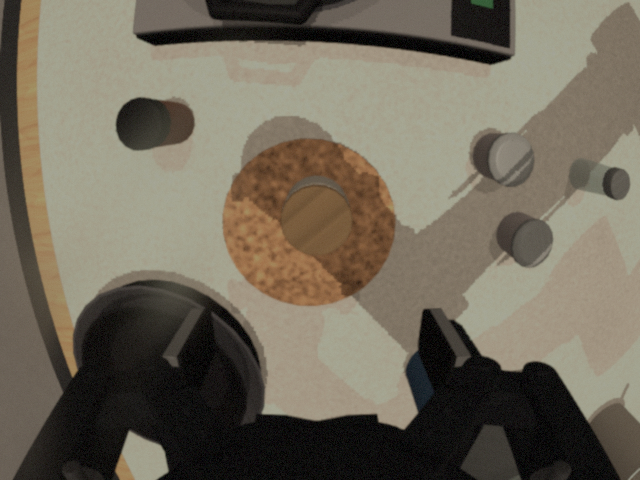

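The wrist view shows the canister at (317,213) on the trivet, and both left-hand moulds. All heights agree with the text: 75, 10 and 49 mm. Next is to descend and grasp.

Request:
drive_tool:
  series:
    - [[1, -1, -25, 0, 0, 0, 0], [0, 0, -25, 0, 0, 0, 0], [0, 0, -25, 0, 0, 0, 0], [0, 0, -25, 0, 0, 0, 0], [0, 0, -25, 0, 0, 0, 0], [0, 0, -25, 0, 0, 0, 0], [0, 0, -25, 0, 0, 0, 0], [0, 0, -15, 0, 0, 0, 0], [0, 0, -10, 0, 0, 0, 0], [0, 0, 0, 0, 0, 0, 0.5], [0, 0, 0, 0, 0, 0, 1], [0, 0, 0, 0, 0, 0, 1], [0, 0, 0, 0, 0, 0, 1], [0, 0, 0, 0, 0, 0, 1], [0, 0, 0, 0, 0, 0, 1], [0, 0, 0, 0, 0, 0, 1]]
  force: 40

```text
t: 4.8
ee_pos: [0.6098, 0.2948, 0.0462]
tool_rot: [[0.0, -1.0, 0.001], [-1.0, -0.0, 0.001], [-0.001, -0.001, -1.0]]
ft_force: [-3.1, 2.2, 2.9]
gripper_width: 0.723
grip_force: 44.6
```

Request:
drive_tool:
  series:
    - [[0, 0, 20, 0, 0, 0, 1], [0, 0, 30, 0, 0, 0, 1], [0, 0, 35, 0, 0, 0, 1], [0, 0, 40, 0, 0, 0, 1], [0, 0, 40, 0, 0, 0, 1], [0, 0, 35, 0, 0, 0, 1], [0, -30, 0, 0, 0, 0, 1], [0, -40, 0, 0, 0, 0, 1], [0, -40, 0, 0, 0, 0, 1], [0, -40, 0, 0, 0, 0, 1], [0, -40, 0, 0, 0, 0, 1], [0, -40, 0, 0, 0, 0, 1], [0, -40, 0, 0, 0, 0, 1], [0, -40, 0, 0, 0, 0, 1], [0, -40, 0, 0, 0, 0, 1], [0, -40, 0, 0, 0, 0, 1], [0, -40, 0, 0, 0, 0, 1], [0, -40, 0, 0, 0, 0, 1], [0, -40, 0, 0, 0, 0, 1], [0, -30, 0, 0, 0, 0, 1]]

```text
t: 6.47
ee_pos: [0.6087, -0.2488, 0.2449]
tool_rot: [[-0.001, -1.0, -0.001], [-1.0, 0.001, -0.0], [0.0, 0.001, -1.0]]
ft_force: [1.7, 0.4, -4.2]
gripper_width: 0.72
grip_force: 45.8
```

```bash
python3 - <<'E'
from h import *
st(); p=look(["condiment_tray","lid","lid_knob","start_button_top","mould1","pot"],"w2")
np.savez("w2.npz",**{k:p[k] for k in("frame","z_map","mtx","world_from_camera")})
E
```

```text
6.47 [ 608.7 -248.8  244.9] [[-0.001, -1.0, -0.001], [-1.0, 0.001, -0.0], [0.0, 0.001, -1.0]] F [ 1.7  0.4 -4.2] w 0.72 g 45.8
wrist lid 0.65 [190.0, 420.0] 1273 [646.0, -60.7, 125.7, 645.4, -48.7, 115.2]
wrist lid_knob 0.74 [191.0, 424.0] 1121 [647.0, -61.3, 125.7, 646.5, -48.8, 114.3]
wrist mould1 0.86 [504.0, 232.0] 2445 [407.3, -226.6, 49.0, 407.5, -226.1, 27.1]
wrist pot 0.62 [395.0, 397.0] 103 [582.6, -238.1, 272.6, 582.6, -238.1, 1.8]
```

View pics/w2.png

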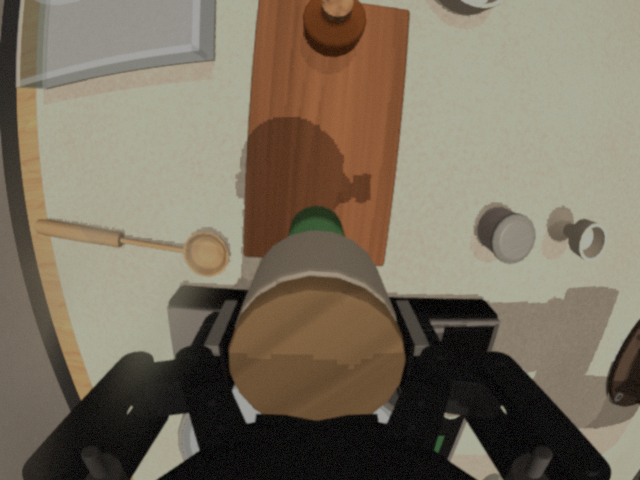

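The wrist view shows the tray from (260,0) to (385,265), with the brown cruet at (335,22) and the green one partly hidden at (318,215). I'll move to over the gap and measure the tray there.

Request:
drive_tool:
  series:
    - [[0, -35, 0, 0, 0, 0, 1], [-3, -35, 0, 0, 0, 0, 1], [0, 0, 0, 0, 0, 0, 1]]

```text
t: 7.07
ee_pos: [0.6064, -0.3188, 0.2453]
tool_rot: [[-0.0, -1.0, -0.001], [-1.0, 0.0, -0.001], [0.001, 0.001, -1.0]]
ft_force: [1.2, 0.9, -3.6]
gripper_width: 0.714
grip_force: 45.7
```

```bash
python3 - <<'E'
from h import *
st(); 
def rect(p,f,lab):
    m=np.ones((480,640),bool); P=f(p,m); hsv=cv2.cvtColor(p["frame"],cv2.COLOR_BGR2HSV)
    v,u=np.nonzero(m&(p["z_map"]>0)); c=hsv[v,u]
    k=(P[:,2]>.006)&(P[:,2]<.017)&(c[:,1]>80)&(P[:,0]>.5)&(P[:,0]<.71)&(P[:,1]<-.16)&(P[:,1]>-.48)
    Q=P[k]; r=cv2.minAreaRect((Q[:,:2]*1000).astype(np.float32)); print(lab,k.sum(),np.round(r[0],1),np.round(r[1],1),round(r[2],2),np.median(Q[:,2]))
    # cruets
    for y0 in(-.22,-.42):
        C=P[(P[:,2]>.025)&(P[:,2]<.13)&(abs(P[:,1]-y0)<.05)&(abs(P[:,0]-.603)<.05)]
        if len(C): print(len(C),np.round(np.r_[C.min(0),C.max(0)]*1000))
p=arm.camera("wrist"); rect(p,wpts,"wrist"); cv2.imwrite("pics/w3.png",p["frame"])
rect(arm.camera("top"),pts,"top"); rect(arm.camera("scene"),pts,"scene")
E
```

```text
7.07 [ 606.4 -318.8  245.3] [[-0.0, -1.0, -0.001], [-1.0, 0.0, -0.001], [0.001, 0.001, -1.0]] F [ 1.2  0.9 -3.6] w 0.714 g 45.7
wrist 23496 [ 613.6 -332.6] [253.1 173.9] 85.55 0.009664924209425801
3096 [ 568. -450.   31.  620. -397.  102.]
top 1755 [ 595.7 -365.6] [183.3 148.7] 84.75 0.01132342784236795
272 [ 564. -448.   27.  615. -398.  108.]
scene 3208 [ 612.9 -315.6] [281.2 172.7] 84.76 0.0103278088358294
508 [ 584. -247.   25.  638. -193.  106.]
491 [ 569. -446.   25.  622. -391.  105.]
```

```bash
python3 - <<'E'
from h import *
d=np.load("w2.npz"); A=[{k:d[k] for k in d.files},arm.camera("wrist")]
Q=[]
for p in A:
    P=wpts(p,np.ones((480,640),bool)); v,u=np.nonzero(p["z_map"]>0); c=cv2.cvtColor(p["frame"],cv2.COLOR_BGR2HSV)[v,u]
    k=(P[:,2]>.007)&(P[:,2]<.013)&(c[:,1]>90)&(P[:,0]>.5)&(P[:,0]<.71)&(P[:,1]<-.16)&(P[:,1]>-.48)
    m=np.zeros((400,300),np.uint8); ij=((P[k][:,:2]-[.5,-.5])*1000).astype(int)
    m[ij[:,1],ij[:,0]]=255; m=cv2.morphologyEx(m,cv2.MORPH_CLOSE,np.ones((7,7)))
    m=cv2.morphologyEx(m,cv2.MORPH_OPEN,np.ones((31,31)))
    n,l,s,_=cv2.connectedComponentsWithStats(m); b=1+s[1:,4].argmax(); ys,xs=np.nonzero(l==b)
    q=np.c_[xs+500.5,ys-499.5].astype(np.float32); Q.append(q); r=cv2.minAreaRect(q); print(np.round(r[0],1),np.round(r[1],1),r[2])
r=cv2.minAreaRect(np.vstack(Q)); print("both",np.round(r[0],1),np.round(r[1],1),r[2])
P=wpts(A[1],np.ones((480,640),bool)); C=P[(P[:,2]>.025)&(P[:,2]<.055)&(abs(P[:,1]+.42)<.05)&(abs(P[:,0]-.603)<.05)]
print(np.round(np.r_[C.min(0),C.max(0)]*1000,1))
E
```

```text
[ 601.6 -331.2] [252.7 149. ] 85.68397521972656
[ 598.7 -364.7] [186.1 148.9] 85.51539611816406
both [ 601.4 -331.3] [253.3 149.1] 85.53914642333984
[ 573.2 -406.9   26.4  615.7 -396.2   54.3]
```

```bash
python3 - <<'E'
from h import *
d=np.load("w2.npz"); K=d["mtx"];T=d["world_from_camera"]
f=d["frame"]
for (u,v) in [(385,265),(409,10),(245,258),(300,1)]:
    x=(u-K[0,2])/K[0,0];y=(v-K[1,2])/K[1,1];th=np.hypot(x,y);r=T[:3,:3]@np.array([x*np.tan(th)/th,y*np.tan(th)/th,1]);o=T[:3,3]
    print(u,v,np.round((o+r*(.01-o[2])/r[2])*1000,1), d["z_map"][v,u])
o=np.hstack([cv2.resize(f[225:290,230:400],None,fx=2.3,fy=4),cv2.resize(f[0:65,240:410],None,fx=2.3,fy=4)])
cv2.imwrite("pics/w2c.png",o)
E
```

```text
385 265 [ 536.4 -185.8   10. ] 0.40060273
409 10 [ 518.  -450.7   10. ] 0.31682193
245 258 [ 684.3 -193.7   10. ] 0.39773783
300 1 [ 624.8 -455.7   10. ] 0.30661228
```

View pics/w2c.png

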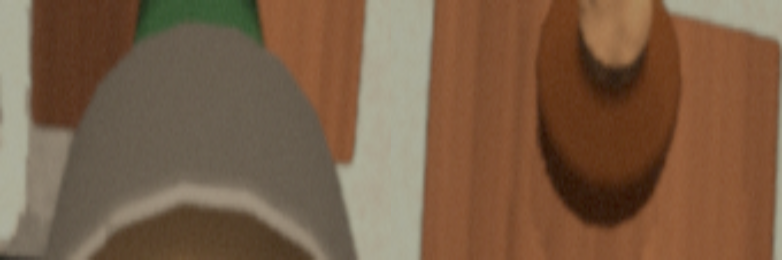

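The crop shows the tray's corners clearly, near ones at about (383,265) and (244,257) and the far one at (408,10). That puts the gap at (602,-323). I'll check where the canister sits in the hand.

```bash
python3 - <<'E'
from h import *
st()
p=look(["canister"],thr=.2)
P=wpts(p,np.ones((480,640),bool)); v,u=np.nonzero(p["z_map"]>0); c=cv2.cvtColor(p["frame"],cv2.COLOR_BGR2HSV)[v,u]
h=P[(P[:,2]>.24)&(P[:,2]<.30)&(v<415)&(c[:,1]>70)&(u>220)&(u<420)]; print(len(h),np.round(np.percentile(h,[1,50,99],axis=0)*1000,1), top(h))
q=h[abs(h[:,2]-np.median(h[:,2]))<.006][:,:2]
# circle fit on front edge: max y? fit hull boundary
hull=cv2.convexHull((q*1000).astype(np.float32))[:,0]; print(np.round(hull,0).tolist())
look(["canister"],cam="top",thr=.3);look(["canister"],cam="scene",thr=.3)
E
```

```text
7.27 [ 606.9 -314.5  245.3] [[0.001, -1.0, 0.0], [-1.0, -0.001, 0.0], [-0.0, -0.0, -1.0]] F [-0.7 -0.6 -5.3] w 0.718 g 45.7
wrist canister 0.8 [317.0, 332.0] 25796 [607.5, -319.6, 273.6, 607.4, -316.6, 30.6]
21192 [[ 576.8 -346.1  257.4]
 [ 607.6 -324.2  273.6]
 [ 638.3 -296.4  275.1]] [ 606.8 -320.5  273.6  607.1 -317.    33.7]
[[640.0, -315.0], [640.0, -314.0], [638.0, -304.0], [629.0, -295.0], [627.0, -295.0], [615.0, -294.0], [588.0, -295.0], [587.0, -295.0], [587.0, -295.0], [583.0, -298.0], [577.0, -305.0], [577.0, -305.0], [575.0, -312.0], [574.0, -321.0], [576.0, -326.0], [584.0, -336.0], [589.0, -340.0], [591.0, -342.0], [592.0, -342.0], [592.0, -342.0], [596.0, -344.0], [598.0, -345.0], [601.0, -346.0], [601.0, -346.0], [604.0, -347.0], [608.0, -347.0], [611.0, -347.0], [611.0, -347.0], [612.0, -347.0], [615.0, -346.0], [619.0, -345.0], [624.0, -342.0], [627.0, -340.0], [627.0, -340.0], [629.0, -338.0], [639.0, -326.0], [640.0, -325.0]]
top canister 0.76 [454.0, 211.0] 312 [602.4, -295.0, 276.2, 602.4, -299.2, 24.9]
scene canister 0.82 [192.0, 173.0] 715 [609.1, -305.0, 274.6, 609.9, -311.1, 34.0]
scene canister 0.71 [295.0, 267.0] 7213 [633.3, -10.1, 127.7, 632.9, -9.5, 122.6]
```

Request:
drive_tool:
  series:
    - [[-5, -6.5, -20, 0, 0, 0, 1], [0, 0, -30, 0, 0, 0, 1], [0, 0, -30, 0, 0, 0, 1], [0, 0, -30, 0, 0, 0, 1], [0, 0, -30, 0, 0, 0, 1], [0, 0, -25, 0, 0, 0, 1], [0, 0, -15, 0, 0, 0, 1], [0, 0, 0, 0, 0, 0, 1], [0, 0, 0, 0, 0, 0, 1], [0, 0, 0, 0, 0, 0, 1], [0, 0, 0, 0, 0, 0, 1]]

```text
t: 8.48
ee_pos: [0.603, -0.3225, 0.0674]
tool_rot: [[0.0, -1.0, 0.003], [-1.0, -0.0, -0.001], [0.001, -0.003, -1.0]]
ft_force: [-0.2, -0.4, -4.4]
gripper_width: 0.714
grip_force: 45.6
```

```bash
python3 - <<'E'
from h import *
st()
p=look(["canister"],"w4",thr=.4);st()
look(["canister"],cam="scene",pic="s4",thr=.3)
p=arm.camera("scene"); P=pts(p,np.ones((480,640),bool))
for y0 in(-.22,-.42):
  C=P[(P[:,2]>.025)&(P[:,2]<.13)&(abs(P[:,1]-y0)<.035)&(abs(P[:,0]-.603)<.05)]; print(np.round(np.r_[C.min(0),C.max(0)]*1000))
st()
E
```

```text
8.48 [ 603.  -322.5   67.4] [[0.0, -1.0, 0.003], [-1.0, -0.0, -0.001], [0.001, -0.003, -1.0]] F [-0.2 -0.4 -4.4] w 0.714 g 45.6
wrist canister 0.77 [319.0, 334.0] 25747 [603.4, -327.6, 95.7, 603.7, -324.7, 30.6]
8.58 [ 602.6 -322.4   67.1] [[0.0, -1.0, 0.003], [-1.0, -0.0, -0.001], [0.001, -0.003, -1.0]] F [-0.9 -0.4 -4.5] w 0.717 g 45.6
scene canister 0.61 [202.0, 221.0] 575 [605.7, -311.8, 96.5, 605.7, -312.2, 34.6]
[ 584. -246.   25.  637. -193.  105.]
[ 574. -444.   25.  621. -398.  106.]
8.73 [ 602.  -322.3   66.2] [[0.0, -1.0, 0.001], [-1.0, -0.0, -0.0], [0.0, -0.001, -1.0]] F [ 0.7 -0.7 -3. ] w 0.716 g 45.6
```

View pics/w4.png

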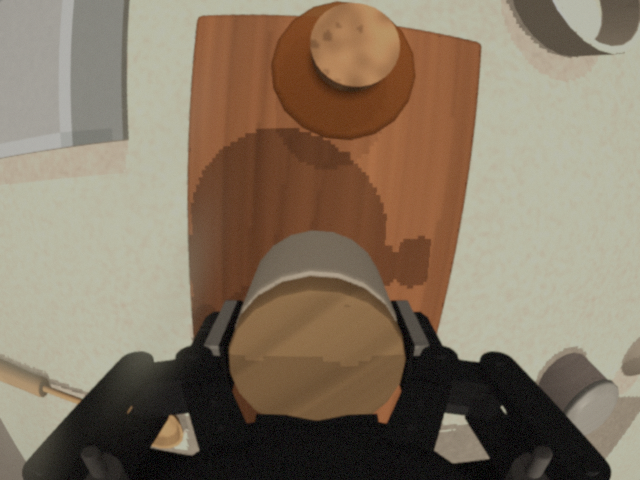

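Here the tray's far corners show at (199,16) and (480,42), with the brown cruet at (343,68). I'll use them to cross-check the gap.

```bash
python3 - <<'E'
from h import *
p=arm.camera("wrist"); K=p["mtx"];T=np.array(p["world_from_camera"]); c=[]
for (u,v) in [(199,16),(480,42)]:
    x=(u-K[0,2])/K[0,0];y=(v-K[1,2])/K[1,1];th=np.hypot(x,y);r=T[:3,:3]@np.array([x*np.tan(th)/th,y*np.tan(th)/th,1]);o=T[:3,3]
    c.append((o+r*(.01-o[2])/r[2])*1000)
c=np.array(c);print(c); e=c[0]-c[1]; e/=np.linalg.norm(e); print(np.linalg.norm(c[0]-c[1]),c.mean(0)+135*np.array([-e[1],e[0],0]), np.degrees(np.arctan2(e[1],e[0])))
P=wpts(p,np.ones((480,640),bool)); C=P[(P[:,2]>.025)&(P[:,2]<.13)&(abs(P[:,1]+.425)<.035)&(abs(P[:,0]-.595)<.05)]; print(np.round(np.r_[C.min(0),C.max(0)]*1000))
h=P[(P[:,2]>.093)&(P[:,2]<.099)&(abs(P[:,0]-.603)<.04)&(abs(P[:,1]+.32)<.05)]; print(np.round(np.percentile(h,[.2,99.8],axis=0)*1000,1))
E
```

```text
[[ 662.17899498 -461.53126122   10.        ]
 [ 518.09418532 -450.72822001   10.        ]]
144.48923168878946 [ 600.23014901 -321.5076025    10.        ] -4.287840696980878
[ 568. -449.   55.  621. -397.  102.]
[[ 566.2 -353.4   93. ]
 [ 639.1 -301.7   98.4]]
```

Request:
drive_tool:
  series:
    - [[-1, 0, -6, 0, 0, 0, 1], [0, 0, -6, 0, 0, 0, 1], [0, 0, -4, 0, 0, 0, 1], [0, 0, -2, 0, 0, 0, 1], [0, 0, -1, 0, 0, 0, 1], [0, 0, 0, 0, 0, 0, 1], [0, 0, 0, 0, 0, 0, 1]]

```text
t: 9.37
ee_pos: [0.6003, -0.3221, 0.0463]
tool_rot: [[0.0, -1.0, -0.001], [-1.0, -0.0, 0.0], [-0.0, 0.001, -1.0]]
ft_force: [-2.6, 1.9, 0.9]
gripper_width: 0.717
grip_force: 45.8
```

Request:
drive_tool:
  series:
    - [[0, 0, 0, 0, 0, 0, 0.5], [0, 0, 0, 0, 0, 0, 0], [0, 0, 0, 0, 0, 0, 0], [0, 0, 0, 0, 0, 0, 0], [0, 0, 10, 0, 0, 0, 0], [0, 0, 20, 0, 0, 0, 0], [0, 0, 30, 0, 0, 0, 0], [0, 0, 40, 0, 0, 0, 0], [0, 0, 40, 0, 0, 0, 0], [0, 20, 40, 0, 0, 0, 0], [0, 30, 30, 0, 0, 0, 0], [0, 20, 0, 0, 0, 0, 0], [0, 0, 0, 0, 0, 0, 0], [0, 0, 0, 0, 0, 0, 0]]

```text
t: 10.53
ee_pos: [0.6011, -0.2531, 0.255]
tool_rot: [[0.002, -1.0, 0.003], [-1.0, -0.002, -0.0], [0.0, -0.003, -1.0]]
ft_force: [-0.1, -0.3, -0.3]
gripper_width: 1.004
grip_force: 0.0
```

```bash
python3 - <<'E'
from h import *
st()
p=look(["canister","mould1"],"w5",thr=.4)
P=wpts(p,np.ones((480,640),bool))
C=P[(P[:,2]>.025)&(P[:,2]<.13)&(abs(P[:,1]+.425)<.035)&(abs(P[:,0]-.595)<.05)]; print(np.round(np.r_[C.min(0),C.max(0)]*1000))
C=P[(P[:,2]>.025)&(P[:,2]<.13)&(abs(P[:,1]+.221)<.038)&(abs(P[:,0]-.61)<.05)]; print(np.round(np.r_[C.min(0),C.max(0)]*1000))
K=p["mtx"];T=np.array(p["world_from_camera"])
E
```

```text
10.53 [ 601.1 -253.1  255. ] [[0.002, -1.0, 0.003], [-1.0, -0.002, -0.0], [0.0, -0.003, -1.0]] F [-0.1 -0.3 -0.3] w 1.004 g 0.0
wrist canister 0.69 [319.0, 136.0] 4059 [600.6, -323.8, 74.6, 601.1, -323.7, 30.5]
wrist mould1 0.97 [495.0, 237.0] 2301 [407.3, -226.1, 49.1, 407.2, -225.9, 26.9]
[ 567. -447.   25.  620. -396.  102.]
[ 583. -251.   25.  636. -200.  102.]
```

View pics/w5.png

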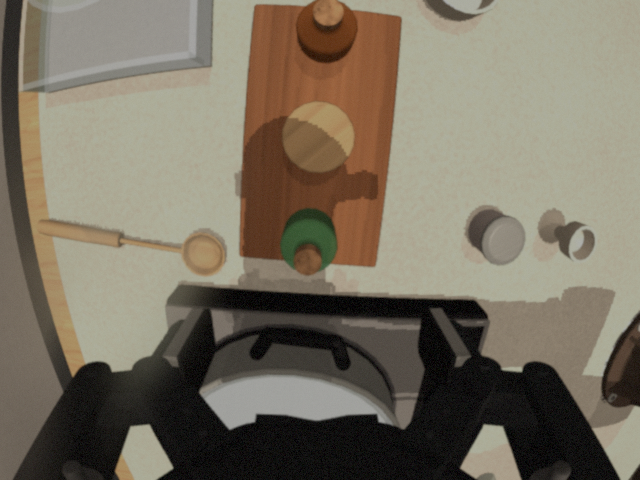

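The canister is centred between the cruets: it measures (601,-324), and the cruets' midpoint is (601.5,-324). Next, the lid.

Request:
drive_tool:
  series:
    - [[3, 20, 15, 0, 0, 0, 0], [4, 35, 15, 0, 0, 0, 0], [4, 40, 15, 0, 0, 0, 0], [5, 40, 0, 0, 0, 0, 0], [5, 40, 0, 0, 0, 0, 0], [5, 35, 0, 0, 0, 0, 0], [4, 31, 0, 0, 0, 0, 0], [0, 0, 0, 0, 0, 0, 0], [0, 0, 0, 0, 0, 0, 0]]

```text
t: 11.43
ee_pos: [0.6308, -0.0133, 0.2966]
tool_rot: [[0.002, -1.0, -0.002], [-1.0, -0.002, -0.001], [0.001, 0.002, -1.0]]
ft_force: [-0.8, 0.0, 0.5]
gripper_width: 0.997
grip_force: 0.0
```

```bash
cat >> h.py <<'E'
def allp(p,f=wpts): return f(p,np.ones((480,640),bool))
def box(P,c,r,z0,z1):
    C=P[(P[:,2]>z0)&(P[:,2]<z1)&(np.hypot(P[:,0]-c[0],P[:,1]-c[1])<r)]
    if len(C): l,h=np.percentile(C,.3,axis=0),np.percentile(C,99.7,axis=0); print(len(C),"mid",np.round((l+h)*500,1),"size",np.round((h-l)*1000,1),"ztop",round(h[2]*1000,1))
    return C
E
python3 - <<'E'
from h import *
st()
p=look(["lid","lid_knob","start_button_top","mould1"],"w6",thr=.4)
P=allp(p); box(P,(.631,-.012),.05,.14,.2); box(P,(.631,-.012),.14,.112,.135)
E
```

```text
11.43 [630.8 -13.3 296.6] [[0.002, -1.0, -0.002], [-1.0, -0.002, -0.001], [0.001, 0.002, -1.0]] F [-0.8  0.   0.5] w 0.997 g 0.0
wrist lid 0.75 [314.0, 209.0] 59244 [631.9, -13.6, 125.7, 632.2, -13.1, 122.0]
wrist lid_knob 0.79 [317.0, 209.0] 59088 [632.0, -13.6, 125.7, 632.2, -13.2, 122.0]
wrist lid_knob 0.57 [325.0, 397.0] 4609 [619.0, 276.0, 9.5, 618.9, 310.0, 88.5]
wrist start_button_top 0.91 [488.0, 196.0] 551 [453.6, -31.6, 76.4, 453.9, -32.1, 14.0]
wrist mould1 0.68 [510.0, 31.0] 1930 [407.8, -224.7, 49.2, 407.5, -225.2, 26.8]
wrist mould1 0.44 [486.0, 426.0] 17 [367.6, 329.2, 49.7, 367.6, 329.7, 5.0]
2108 mid [632.2 -13.5 154.9] size [36.  35.9 21. ] ztop 165.4
57166 mid [632.1 -14.1 126.6] size [234.3 234.8   5.7] ztop 129.4
```

View pics/w6.png

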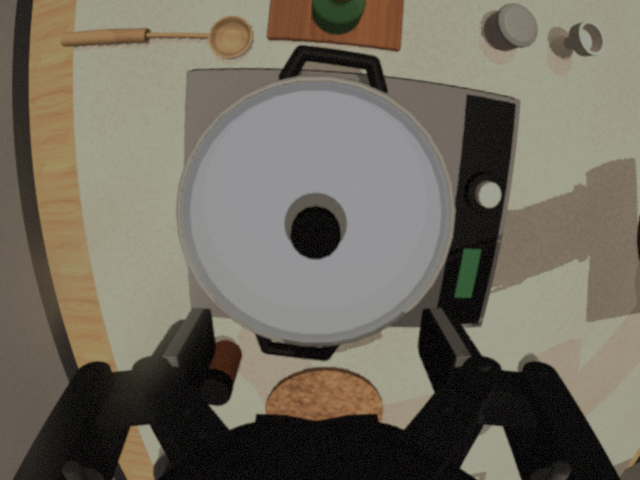

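The knob at (316,232) is at (632,-13.5) with its top at 164.5. The start button at (488,195) is at (454,-32), 76 high. I'll descend to the knob.

Request:
drive_tool:
  series:
    - [[1, 0, -25, 0, 0, 0, 0], [0.3, 0, -30, 0, 0, 0, 0], [0, 0, -30, 0, 0, 0, 0], [0, 0, -25, 0, 0, 0, 0], [0, 0, -10, 0, 0, 0, 0], [0, 0, 0, 0, 0, 0, 0], [0, 0, 0, 0, 0, 0, 0], [0, 0, 0, 0, 0, 0, 0]]

```text
t: 12.35
ee_pos: [0.6331, -0.0145, 0.1796]
tool_rot: [[-0.0, -1.0, 0.003], [-1.0, 0.0, 0.0], [-0.0, -0.003, -1.0]]
ft_force: [-0.4, 0.6, 0.1]
gripper_width: 1.002
grip_force: 0.0
```

Request:
drive_tool:
  series:
    - [[-0.5, 0.5, -15, 0, 0, 0, 0], [0, 0, -12, 0, 0, 0, 0], [0, 0, -7, 0, 0, 0, 0], [0, 0, 0, 0, 0, 0, 0.5], [0, 0, 0, 0, 0, 0, 1], [0, 0, 0, 0, 0, 0, 1], [0, 0, 0, 0, 0, 0, 1], [0, 0, 0, 0, 0, 0, 1], [0, 0, 0, 0, 0, 0, 1], [0, 0, 0, 0, 0, 0, 1], [0, 0, 0, 0, 0, 0, 1]]
  force: 60

```text
t: 13.27
ee_pos: [0.6317, -0.0137, 0.1446]
tool_rot: [[0.0, -1.0, 0.001], [-1.0, -0.0, 0.0], [-0.0, -0.001, -1.0]]
ft_force: [-2.7, 0.3, 5.4]
gripper_width: 0.428
grip_force: 60.7
```

Request:
drive_tool:
  series:
    - [[0, 0, 5, 0, 0, 0, 1], [0, 0, 10, 0, 0, 0, 1], [0, 0, 20, 0, 0, 0, 1], [0, 0, 25, 0, 0, 0, 1], [0, 0, 20, 0, 0, 0, 1], [0, 0, 10, 0, 0, 0, 1], [-1, 20, 0, 0, 0, 0, 1], [-1, 30, 0, 0, 0, 0, 1], [-1, 35, 0, 0, 0, 0, 1], [-2, 35, 0, 0, 0, 0, 1], [-2, 35, 0, 0, 0, 0, 1], [-2, 35, 0, 0, 0, 0, 1], [-1, 35, 0, 0, 0, 0, 1], [-1, 35, 0, 0, 0, 0, 1], [-1, 30, 0, 0, 0, 0, 1], [-1, 25, 0, 0, 0, 0, 1], [0, 15, 0, 0, 0, 0, 1], [0, 0, 0, 0, 0, 0, 1], [0, 0, 0, 0, 0, 0, 1]]

```text
t: 14.85
ee_pos: [0.6178, 0.3168, 0.2325]
tool_rot: [[0.001, -1.0, -0.002], [-1.0, -0.001, -0.001], [0.001, 0.002, -1.0]]
ft_force: [-0.3, -1.0, -4.0]
gripper_width: 0.43
grip_force: 60.9
```

```bash
python3 - <<'E'
from h import *
st()
p=arm.camera("wrist"); P=allp(p); box(P,(.619,.316),.16,.2,.23); 
look(["trivet","mould1","canister"],"s7",cam="scene",thr=.5)
t=arm.camera("top"); cv2.imwrite("pics/t7.png",t["frame"]); T=allp(t,pts); D=T[(T[:,1]>.38)&(T[:,0]>.6)&(T[:,2]>.01)&(T[:,2]<.19)]
d=np.hypot(D[:,0]-.619,D[:,1]-.316); i=np.argsort(d)[:5]; print(np.round(d[i],3),np.round(D[i],3))
E
```

```text
14.85 [617.8 316.8 232.5] [[0.001, -1.0, -0.002], [-1.0, -0.001, -0.001], [0.001, 0.002, -1.0]] F [-0.3 -1.  -4. ] w 0.43 g 60.9
129370 mid [618.5 302.3 218.2] size [233.3 207.3  12.5] ztop 224.4
scene trivet 0.59 [420.0, 366.0] 2868 [644.2, 318.3, 11.3, 622.2, 318.5, 89.6]
scene mould1 0.76 [277.0, 199.0] 415 [409.4, -222.3, 50.5, 409.5, -221.5, 26.2]
scene canister 0.7 [200.0, 227.0] 730 [601.6, -320.7, 75.8, 601.9, -321.2, 31.4]
scene canister 0.56 [320.0, 314.0] 7208 [596.2, -5.3, 56.5, 598.0, -7.1, 219.8]
[0.18  0.18  0.182 0.183 0.183] [[0.781 0.396 0.05 ]
 [0.783 0.392 0.053]
 [0.783 0.395 0.053]
 [0.788 0.384 0.031]
 [0.782 0.398 0.053]]
```

View pics/s7.png

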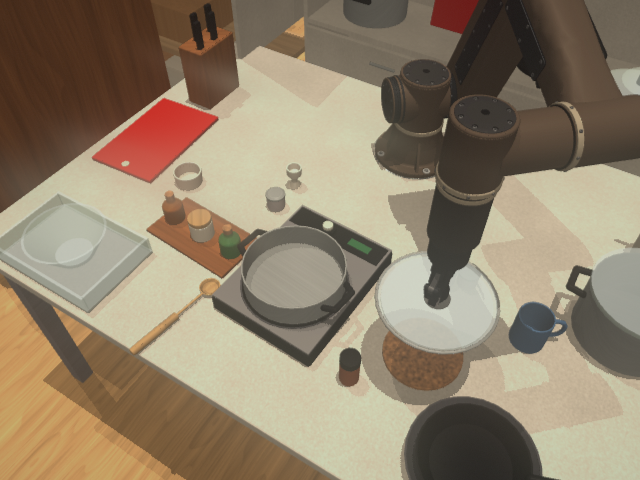

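The pot is open and the lid hangs above the trivet, which is at (422,355) in the scene view. The pan is 58 mm clear of the lid's rim. Lowering the lid gently.

Request:
drive_tool:
  series:
    - [[0.5, 0, -15, 0, 0, 0, 1], [0, 0, -25, 0, 0, 0, 1], [0, 0, -25, 0, 0, 0, 1], [0, 0, -25, 0, 0, 0, 1], [0, 0, -25, 0, 0, 0, 1], [0, 0, -25, 0, 0, 0, 1], [0, 0, -20, 0, 0, 0, 1], [0, 0, -12, 0, 0, 0, 1], [0, 0, -8, 0, 0, 0, 1], [0, 0, -6, 0, 0, 0, 1], [0, 0, 0, 0, 0, 0, 1], [0, 0, 0, 0, 0, 0, 1], [0, 0, 0, 0, 0, 0, 1]]

```text
t: 16.23
ee_pos: [0.6196, 0.3168, 0.049]
tool_rot: [[0.0, -1.0, 0.002], [-1.0, -0.0, 0.001], [-0.001, -0.002, -1.0]]
ft_force: [0.0, -0.8, -4.1]
gripper_width: 0.43
grip_force: 60.9
```

Request:
drive_tool:
  series:
    - [[0, 0, -3, 0, 0, 0, 1], [0, 0, -2, 0, 0, 0, 1], [0, 0, -1, 0, 0, 0, 1], [0, 0, -1, 0, 0, 0, 1], [0, 0, 0, 0, 0, 0, 1], [0, 0, 0, 0, 0, 0, 1]]

```text
t: 16.73
ee_pos: [0.6189, 0.3163, 0.0405]
tool_rot: [[0.0, -1.0, -0.0], [-1.0, -0.0, -0.0], [0.0, 0.0, -1.0]]
ft_force: [0.5, 0.2, -4.6]
gripper_width: 0.432
grip_force: 60.9
```

Request:
drive_tool:
  series:
    - [[0, 0, -1, 0, 0, 0, 1], [0, 0, -0.5, 0, 0, 0, 1], [0, 0, 0, 0, 0, 0, 1], [0, 0, 0, 0, 0, 0, 1]]

```text
t: 17.07
ee_pos: [0.6189, 0.3163, 0.0391]
tool_rot: [[0.0, -1.0, -0.0], [-1.0, -0.0, -0.0], [0.0, 0.0, -1.0]]
ft_force: [-0.3, -0.0, -4.1]
gripper_width: 0.432
grip_force: 60.9
```

Request:
drive_tool:
  series:
    - [[0, 0, -0.5, 0, 0, 0, 1], [0, 0, -0.5, 0, 0, 0, 1], [0, 0, 0, 0, 0, 0, 1], [0, 0, 0, 0, 0, 0, 1]]

```text
t: 17.4
ee_pos: [0.619, 0.3163, 0.0387]
tool_rot: [[0.0, -1.0, 0.0], [-1.0, -0.0, 0.0], [-0.0, -0.0, -1.0]]
ft_force: [-2.5, -1.5, 1.7]
gripper_width: 0.43
grip_force: 61.5
```

Request:
drive_tool:
  series:
    - [[0, 0, 0, 0, 0, 0, 0.5], [0, 0, 0, 0, 0, 0, 0], [0, 0, 0, 0, 0, 0, 0], [0, 0, 0, 0, 0, 0, 0], [0, 0, 10, 0, 0, 0, 0], [0, 0, 20, 0, 0, 0, 0], [0, 0, 30, 0, 0, 0, 0], [0, 0, 35, 0, 0, 0, 0], [-20, -8, 35, 0, 0, 0, 0], [-35, -14, 30, 0, 0, 0, 0], [-35, -14, 0, 0, 0, 0, 0], [-35, -14, 0, 0, 0, 0, 0], [-35, -14, 0, 0, 0, 0, 0], [-25, -10, 0, 0, 0, 0, 0], [-12, -5, 0, 0, 0, 0, 0], [0, 0, 0, 0, 0, 0, 0], [0, 0, 0, 0, 0, 0, 0]]

```text
t: 18.82
ee_pos: [0.4266, 0.2394, 0.1955]
tool_rot: [[0.001, -1.0, 0.002], [-1.0, -0.001, 0.002], [-0.002, -0.002, -1.0]]
ft_force: [1.4, 1.5, 0.6]
gripper_width: 0.998
grip_force: 0.0
```

```bash
python3 - <<'E'
from h import *
st()
p=look(["mould1","lid","salt_shaker"],"w8",thr=.4); P=allp(p)
box(P,(.4225,.2373),.045,.02,.07);box(P,(.3835,.3227),.045,.02,.07)
t=look(["lid","trivet"],cam="top"); T=allp(t,pts); box(T,(.619,.316),.04,.04,.09)
t=look(["pot","mould1","canister"],cam="scene")
T=allp(t,pts);box(T,(.632,-.013),.13,.05,.125)
E
```

```text
18.82 [426.6 239.4 195.5] [[0.001, -1.0, 0.002], [-1.0, -0.001, 0.002], [-0.002, -0.002, -1.0]] F [1.4 1.5 0.6] w 0.998 g 0.0
wrist mould1 0.74 [346.0, 270.0] 3774 [401.7, 275.0, 49.2, 402.6, 275.1, 27.2]
wrist mould1 0.61 [368.0, 318.0] 2881 [381.7, 320.8, 49.1, 381.6, 320.8, 31.2]
wrist lid 0.86 [127.0, 274.0] 28987 [618.7, 302.7, 21.3, 618.5, 316.4, 121.4]
wrist salt_shaker 0.74 [475.0, 240.0] 2961 [291.3, 248.4, 74.3, 291.7, 248.2, 17.4]
2023 mid [406.2 265.3  35.9] size [44.6 33.2 31. ] ztop 51.4
3558 mid [385.9 314.4  36.3] size [59.4 71.9 29.5] ztop 51.1
top lid 0.78 [215.0, 218.0] 5565 [623.6, 317.3, 25.0, 616.2, 317.5, 121.2]
168 mid [616.3 317.2  54.5] size [35.9 37.2 25.2] ztop 67.1
scene pot 0.89 [295.0, 274.0] 8751 [633.8, -7.4, 119.0, 637.0, -8.6, 147.6]
scene pot 0.49 [469.0, 277.0] 498 [384.2, 328.5, 50.7, 384.5, 327.4, 27.6]
scene mould1 0.86 [469.0, 276.0] 540 [383.6, 328.5, 50.7, 384.4, 327.4, 27.7]
scene mould1 0.81 [446.0, 274.0] 494 [405.8, 278.5, 50.7, 405.4, 278.0, 26.9]
scene mould1 0.74 [275.0, 196.0] 441 [409.0, -222.0, 50.3, 409.0, -221.6, 26.2]
scene mould1 0.43 [324.0, 315.0] 7357 [595.6, -6.4, 56.5, 595.6, -6.8, 220.5]
scene canister 0.88 [202.0, 221.0] 732 [601.2, -319.6, 75.9, 601.2, -319.0, 31.6]
scene canister 0.66 [449.0, 274.0] 485 [405.8, 278.5, 50.7, 406.4, 278.3, 26.5]
8987 mid [636.7 -10.3  88.4] size [243.5 239.8  71.4] ztop 124.1
```

View pics/w8.png

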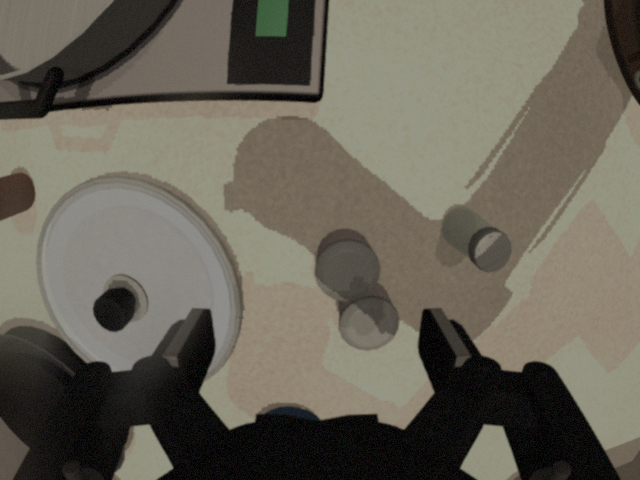

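The wrist picture shows the mould that stood at (422,237) has been knocked beside the other one. They now stand at pixels (347,268) and (368,322), i.e. world (402,275) and (383,322). I'll take the nearer one first.

Request:
drive_tool:
  series:
    - [[-8, 12, -20, 0, 0, 0, 0], [-8, 12, -30, 0, 0, 0, 0], [-8, 12, -25, 0, 0, 0, 0], [0, 0, -15, 0, 0, 0, 0], [0, 0, 0, 0, 0, 0, 0], [0, 0, 0, 0, 0, 0, 0], [0, 0, 0, 0, 0, 0, 0]]

```text
t: 19.95
ee_pos: [0.4032, 0.2756, 0.105]
tool_rot: [[0.0, -1.0, 0.001], [-1.0, -0.0, 0.001], [-0.001, -0.001, -1.0]]
ft_force: [-0.6, -0.2, 0.2]
gripper_width: 1.0
grip_force: 0.0
```

```bash
python3 - <<'E'
from h import *
st()
p=look(["mould1"],thr=.3); P=allp(p)
C=box(P,(.402,.275),.045,.044,.056);C=box(P,(.3825,.3215),.045,.044,.056)
st()
E
```

```text
19.95 [403.2 275.6 105. ] [[0.0, -1.0, 0.001], [-1.0, -0.0, 0.001], [-0.001, -0.001, -1.0]] F [-0.6 -0.2  0.2] w 1.0 g 0.0
wrist mould1 0.69 [318.0, 270.0] 7685 [402.4, 275.0, 49.2, 402.7, 275.0, 26.9]
wrist mould1 0.67 [355.0, 340.0] 5819 [381.6, 317.7, 49.2, 379.1, 317.7, 34.2]
wrist mould1 0.54 [69.0, 277.0] 32817 [613.1, 315.3, 45.6, 617.4, 316.3, 19.0]
8474 mid [398.9 284.   47.7] size [58.5 70.   7. ] ztop 51.2
6726 mid [386.1 313.7  47.6] size [59.5 73.   7. ] ztop 51.1
20.05 [403.3 275.6 105.3] [[-0.0, -1.0, 0.001], [-1.0, 0.0, 0.002], [-0.002, -0.001, -1.0]] F [ 0.2 -0.3 -0. ] w 1.004 g 0.0
```

Request:
drive_tool:
  series:
    - [[-0.5, 0, -20, 0, 0, 0, 0], [0, 0, -25, 0, 0, 0, 0], [0, 0, -20, 0, 0, 0, 0], [0, 0, -13, 0, 0, 0, 0], [0, 0, 0, 0, 0, 0, 0.5], [0, 0, 0, 0, 0, 0, 1], [0, 0, 0, 0, 0, 0, 1], [0, 0, 0, 0, 0, 0, 1], [0, 0, 0, 0, 0, 0, 1], [0, 0, 0, 0, 0, 0, 1], [0, 0, 0, 0, 0, 0, 1]]
  force: 40

```text
t: 20.97
ee_pos: [0.4028, 0.276, 0.0275]
tool_rot: [[0.0, -1.0, 0.002], [-1.0, -0.0, 0.002], [-0.002, -0.002, -1.0]]
ft_force: [-0.5, -1.8, 7.5]
gripper_width: 0.619
grip_force: 42.7
```

Request:
drive_tool:
  series:
    - [[0, 0, 15, 0, 0, 0, 1], [0, 0, 30, 0, 0, 0, 1], [0, 0, 35, 0, 0, 0, 1], [0, 0, 40, 0, 0, 0, 1], [0, 0, 40, 0, 0, 0, 1], [15, -14, 20, 0, 0, 0, 1], [25, -24, 0, 0, 0, 0, 1], [27, -26, 0, 0, 0, 0, 1], [27, -26, 0, 0, 0, 0, 1], [27, -26, 0, 0, 0, 0, 1], [27, -26, 0, 0, 0, 0, 1], [27, -26, 0, 0, 0, 0, 1], [25, -24, 0, 0, 0, 0, 1], [17, -16, 0, 0, 0, 0, 1], [12, -11, 0, 0, 0, 0, 1], [0, 0, 0, 0, 0, 0, 1], [0, 0, 0, 0, 0, 0, 1], [0, 0, 0, 0, 0, 0, 1]]

```text
t: 22.47
ee_pos: [0.6305, 0.0565, 0.2061]
tool_rot: [[-0.0, -1.0, -0.0], [-1.0, 0.0, 0.0], [-0.0, 0.0, -1.0]]
ft_force: [-0.1, 0.8, -0.9]
gripper_width: 0.62
grip_force: 42.7
```

```bash
python3 - <<'E'
from h import *
st()
p=look(["pot","lid","start_button_top","mould1"],"w9",thr=.4); P=allp(p)
C=P[(abs(P[:,2]-.121)<.004)&(np.hypot(P[:,0]-.633,P[:,1]+.013)<.13)&(np.hypot(P[:,0]-.633,P[:,1]+.013)>.105)]
x,y=C[:,0],C[:,1]; s=np.linalg.lstsq(np.c_[x,y,np.ones_like(x)],x*x+y*y,rcond=None)[0]; c=s[:2]/2; print(len(C),c,np.sqrt(s[2]+c@c),C[:,1].min(),C[:,1].max())
F=P[(P[:,2]<.07)&(np.hypot(P[:,0]-.633,P[:,1]+.013)<.09)];print("floor",np.median(F[:,2]))
st()
E
```

```text
22.47 [630.5  56.5 206.1] [[-0.0, -1.0, -0.0], [-1.0, 0.0, 0.0], [-0.0, 0.0, -1.0]] F [-0.1  0.8 -0.9] w 0.62 g 42.7
wrist pot 0.58 [312.0, 144.0] 96916 [633.3, -5.5, 119.6, 633.2, -12.9, 120.2]
wrist lid 0.62 [315.0, 409.0] 2550 [631.0, 261.6, 19.6, 630.7, 263.9, 82.3]
wrist start_button_top 0.76 [543.0, 128.0] 883 [454.3, -31.6, 76.4, 454.3, -31.9, 14.1]
wrist mould1 0.66 [190.0, 342.0] 442 [762.6, 185.2, 49.8, 762.6, 185.2, 6.8]
wrist mould1 0.62 [315.0, 336.0] 17527 [631.1, 55.5, 227.8, 630.8, 55.9, 27.0]
5409 [ 0.63324785 -0.0125964 ] 0.11666312763059843 -0.10461033965321166 0.09488939838405736
floor 0.0597134417674384
22.72 [630.7  57.  206.5] [[0.001, -1.0, 0.0], [-1.0, -0.001, 0.0], [-0.0, -0.0, -1.0]] F [ 0.9 -0.6 -1.9] w 0.623 g 42.7
```

View pics/w9.png

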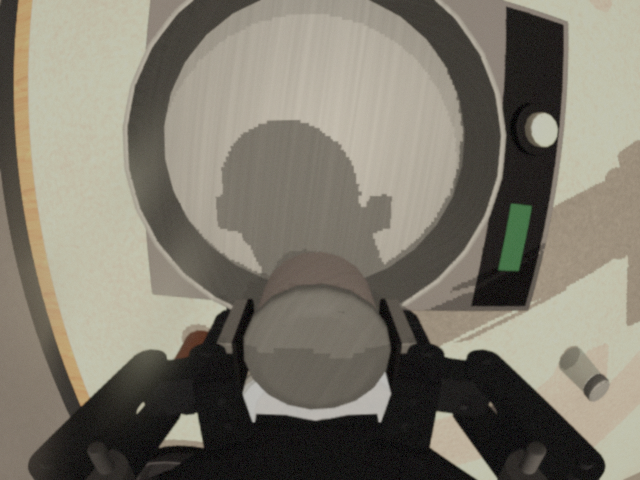

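The picture shows the open pot, its floor in view, with the held mould at (316,345). The pot's centre is (633.2,-12.8) and its floor is at z 60. Placing the first mould.

Request:
drive_tool:
  series:
    - [[2.5, 0, -20, 0, 0, 0, 1], [0, 0, -25, 0, 0, 0, 1], [0, 0, -25, 0, 0, 0, 1], [0, 0, -20, 0, 0, 0, 1], [0, 0, -15, 0, 0, 0, 1], [0, 0, -8, 0, 0, 0, 1], [0, 0, -3, 0, 0, 0, 1], [0, 0, -1, 0, 0, 0, 1], [0, 0, -1, 0, 0, 0, 1], [0, 0, -0.5, 0, 0, 0, 1], [0, 0, 0, 0, 0, 0, 1]]

```text
t: 23.63
ee_pos: [0.6341, 0.0564, 0.0885]
tool_rot: [[0.0, -1.0, 0.002], [-1.0, -0.0, 0.001], [-0.001, -0.002, -1.0]]
ft_force: [-0.5, -0.6, -2.0]
gripper_width: 0.624
grip_force: 42.7
```

Not touching yet; a little farther, then release and lift.

Request:
drive_tool:
  series:
    - [[0, 0, -0.7, 0, 0, 0, 1], [0, 0, -0.6, 0, 0, 0, 1], [0, 0, 0, 0, 0, 0, 1], [0, 0, 0, 0, 0, 0, 1]]

```text
t: 23.97
ee_pos: [0.6341, 0.0563, 0.0875]
tool_rot: [[0.0, -1.0, 0.001], [-1.0, -0.0, 0.0], [-0.0, -0.001, -1.0]]
ft_force: [-2.6, 0.8, 4.9]
gripper_width: 0.621
grip_force: 43.5
```

Request:
drive_tool:
  series:
    - [[0, 0, 0, 0, 0, 0, 0.5], [0, 0, 0, 0, 0, 0, 0], [0, 0, 0, 0, 0, 0, 0], [0, 0, 0, 0, 0, 0, 0], [0, 0, 15, 0, 0, 0, 0], [0, 0, 30, 0, 0, 0, 0], [0, 0, 35, 0, 0, 0, 0], [-10, 10, 20, 0, 0, 0, 0], [-25, 27, 0, 0, 0, 0, 0], [-27, 28, 0, 0, 0, 0, 0], [-27, 28, 0, 0, 0, 0, 0], [-27, 28, 0, 0, 0, 0, 0], [-27, 28, 0, 0, 0, 0, 0], [-27, 28, 0, 0, 0, 0, 0], [-27, 28, -20, 0, 0, 0, 0], [-27, 28, -30, 0, 0, 0, 0], [-17, 20, -20, 0, 0, 0, 0], [-10, 13, 0, 0, 0, 0, 0], [0, 0, 0, 0, 0, 0, 0], [0, 0, 0, 0, 0, 0, 0]]

```text
t: 25.63
ee_pos: [0.3875, 0.3173, 0.1216]
tool_rot: [[0.002, -1.0, -0.0], [-1.0, -0.002, -0.0], [0.0, 0.0, -1.0]]
ft_force: [-0.4, -0.6, -0.6]
gripper_width: 1.002
grip_force: 0.0
```

```bash
python3 - <<'E'
from h import *
st()
p=look(["mould1"],thr=.3); P=allp(p)
C=box(P,(.3825,.3225),.045,.044,.056)
look(["mould1","canister"],cam="scene",thr=.4)
st()
E
```

```text
25.63 [387.5 317.3 121.6] [[0.002, -1.0, -0.0], [-1.0, -0.002, -0.0], [0.0, 0.0, -1.0]] F [-0.4 -0.6 -0.6] w 1.002 g 0.0
wrist mould1 0.66 [324.0, 267.0] 6635 [381.7, 325.1, 49.2, 381.6, 325.3, 26.9]
5729 mid [381.7 325.1  47.7] size [51.6 51.9  7. ] ztop 51.2
scene mould1 0.79 [322.0, 287.0] 540 [636.7, 59.8, 110.5, 637.2, 60.8, 26.1]
scene mould1 0.71 [469.0, 275.0] 492 [384.6, 327.9, 50.5, 385.1, 328.9, 26.0]
scene mould1 0.63 [275.0, 198.0] 408 [408.0, -220.1, 50.7, 408.0, -220.6, 26.7]
scene canister 0.95 [202.0, 226.0] 742 [600.9, -320.3, 75.5, 602.0, -319.9, 32.1]
scene canister 0.49 [321.0, 284.0] 570 [636.3, 58.9, 110.2, 636.5, 59.6, 27.2]
25.88 [388.6 316.1 122.1] [[-0.001, -1.0, 0.0], [-1.0, 0.001, 0.001], [-0.001, -0.0, -1.0]] F [-0.1  0.9  0.9] w 1.002 g 0.0
```

Request:
drive_tool:
  series:
    - [[-3, 4, -10, 0, 0, 0, 0], [-3.5, 5, -15, 0, 0, 0, 0], [0, 0, -20, 0, 0, 0, 0], [0, 0, 0, 0, 0, 0, 0], [0, 0, 0, 0, 0, 0, 0], [0, 0, 0, 0, 0, 0, 0]]

```text
t: 26.38
ee_pos: [0.3818, 0.3256, 0.0771]
tool_rot: [[-0.0, -1.0, 0.0], [-1.0, 0.0, -0.0], [0.0, -0.0, -1.0]]
ft_force: [0.2, 0.2, -0.1]
gripper_width: 1.001
grip_force: 0.0
```

Request:
drive_tool:
  series:
    - [[0, 0, -20, 0, 0, 0, 0], [0, 0, -20, 0, 0, 0, 0], [0, 0, -10, 0, 0, 0, 0], [0, 0, 0, 0, 0, 0, 0.5], [0, 0, 0, 0, 0, 0, 1], [0, 0, 0, 0, 0, 0, 1], [0, 0, 0, 0, 0, 0, 1], [0, 0, 0, 0, 0, 0, 1], [0, 0, 0, 0, 0, 0, 1], [0, 0, 0, 0, 0, 0, 1], [0, 0, 15, 0, 0, 0, 1], [0, 0, 30, 0, 0, 0, 1], [0, 0, 35, 0, 0, 0, 1], [0, 0, 35, 0, 0, 0, 1], [0, 0, 35, 0, 0, 0, 1], [0, 0, 30, 0, 0, 0, 1], [0, 0, 0, 0, 0, 0, 1]]

```text
t: 27.8
ee_pos: [0.3835, 0.3281, 0.2139]
tool_rot: [[0.001, -1.0, 0.007], [-1.0, -0.001, 0.009], [-0.009, -0.007, -1.0]]
ft_force: [0.3, 0.8, -0.5]
gripper_width: 0.621
grip_force: 42.3
```

Request:
drive_tool:
  series:
    - [[9, -12, 0, 0, 0, 0, 1], [16, -22, 0, 0, 0, 0, 1], [19, -25, 0, 0, 0, 0, 1], [20, -27, 0, 0, 0, 0, 1], [20, -27, 0, 0, 0, 0, 1], [20, -27, 0, 0, 0, 0, 1], [20, -27, 0, 0, 0, 0, 1], [20, -27, 0, 0, 0, 0, 1], [20, -27, 0, 0, 0, 0, 1], [20, -27, 0, 0, 0, 0, 1], [20, -27, 0, 0, 0, 0, 1], [19, -25, 0, 0, 0, 0, 1], [15, -20, 0, 0, 0, 0, 1], [9, -12, 0, 0, 0, 0, 1], [4, -6, 0, 0, 0, 0, 1], [0, 0, 0, 0, 0, 0, 1], [0, 0, 0, 0, 0, 0, 1], [0, 0, 0, 0, 0, 0, 1]]

```text
t: 29.3
ee_pos: [0.6319, -0.0115, 0.2069]
tool_rot: [[0.001, -1.0, -0.0], [-1.0, -0.001, 0.0], [-0.0, 0.0, -1.0]]
ft_force: [-0.7, -0.3, -1.0]
gripper_width: 0.62
grip_force: 42.3
```

```bash
python3 - <<'E'
from h import *
st()
p=look(["mould1"],thr=.3)
t=look(["mould1"],cam="top",thr=.3)
st()
E
```

```text
29.3 [631.9 -11.5 206.9] [[0.001, -1.0, -0.0], [-1.0, -0.001, 0.0], [-0.0, 0.0, -1.0]] F [-0.7 -0.3 -1. ] w 0.62 g 42.3
wrist mould1 0.72 [318.0, 335.0] 17497 [632.3, -12.5, 227.9, 632.3, -12.6, 27.0]
wrist mould1 0.7 [551.0, 16.0] 1936 [408.3, -216.2, 49.1, 407.5, -222.9, 26.5]
top mould1 0.66 [306.0, 208.0] 311 [629.1, 57.0, 112.5, 629.9, 56.6, 25.0]
top mould1 0.52 [410.0, 296.0] 329 [404.2, -223.7, 52.4, 404.5, -223.4, 25.3]
29.5 [632.2 -11.5 207.1] [[0.001, -1.0, 0.0], [-1.0, -0.001, 0.0], [-0.0, -0.0, -1.0]] F [-0.1 -0.5 -0.6] w 0.618 g 42.3
```

Mould 1 is upright at (633,57). Lower this one at the pot's centre: 207 → 87.

Request:
drive_tool:
  series:
    - [[1, -1, -20, 0, 0, 0, 1], [0, 0, -25, 0, 0, 0, 1], [0, 0, -25, 0, 0, 0, 1], [0, 0, -20, 0, 0, 0, 1], [0, 0, -15, 0, 0, 0, 1], [0, 0, -8, 0, 0, 0, 1], [0, 0, -3, 0, 0, 0, 1], [0, 0, -1, 0, 0, 0, 1], [0, 0, -1, 0, 0, 0, 1], [0, 0, -1, 0, 0, 0, 1], [0, 0, -0.7, 0, 0, 0, 1], [0, 0, 0, 0, 0, 0, 1], [0, 0, 0, 0, 0, 0, 1]]

```text
t: 30.58
ee_pos: [0.6341, -0.0133, 0.0882]
tool_rot: [[0.0, -1.0, 0.002], [-1.0, -0.0, 0.0], [-0.0, -0.002, -1.0]]
ft_force: [-1.2, 0.6, 5.9]
gripper_width: 0.622
grip_force: 42.6
```

Request:
drive_tool:
  series:
    - [[0, 0, 0, 0, 0, 0, 0.5], [0, 0, 0, 0, 0, 0, 0], [0, 0, 0, 0, 0, 0, 0], [0, 0, 0, 0, 0, 0, 0], [0, 0, 15, 0, 0, 0, 0], [0, 0, 30, 0, 0, 0, 0], [0, 0, 35, 0, 0, 0, 0], [-10, -9, 20, 0, 0, 0, 0], [-20, -19, 0, 0, 0, 0, 0], [-25, -23, 0, 0, 0, 0, 0], [-25, -23, 0, 0, 0, 0, 0], [-25, -23, 0, 0, 0, 0, 0], [-25, -23, 0, 0, 0, 0, 0], [-25, -23, 0, 0, 0, 0, 0], [-25, -23, -10, 0, 0, 0, 0], [-22, -21, -20, 0, 0, 0, 0], [-15, -15, -20, 0, 0, 0, 0], [-10, -10, -10, 0, 0, 0, 0], [0, 0, 0, 0, 0, 0, 0], [0, 0, 0, 0, 0, 0, 0]]

```text
t: 32.25
ee_pos: [0.4059, -0.2259, 0.1268]
tool_rot: [[-0.001, -1.0, -0.001], [-1.0, 0.001, -0.0], [0.0, 0.001, -1.0]]
ft_force: [0.5, 1.1, 0.9]
gripper_width: 0.998
grip_force: 0.0
```

```bash
python3 - <<'E'
from h import *
st()
p=look(["mould1","egg_cup"],thr=.3)
look(["mould1","canister","lid"],cam="scene",thr=.4)
st()
E
```

```text
32.25 [ 405.9 -225.9  126.8] [[-0.001, -1.0, -0.001], [-1.0, 0.001, -0.0], [0.0, 0.001, -1.0]] F [0.5 1.1 0.9] w 0.998 g 0.0
wrist mould1 0.78 [315.0, 256.0] 6306 [407.0, -225.4, 49.2, 406.7, -225.7, 26.9]
wrist egg_cup 0.77 [464.0, 253.0] 5730 [310.0, -228.4, 64.3, 310.2, -227.8, 22.6]
scene mould1 0.78 [295.0, 272.0] 513 [636.5, -9.4, 110.1, 635.9, -9.9, 25.7]
scene mould1 0.75 [275.0, 195.0] 399 [408.2, -221.7, 50.7, 408.7, -220.7, 27.0]
scene mould1 0.71 [322.0, 285.0] 542 [636.4, 60.2, 110.4, 635.6, 61.5, 27.2]
scene mould1 0.52 [295.0, 175.0] 348 [312.0, -225.5, 64.9, 310.2, -224.0, 24.5]
scene canister 0.7 [276.0, 198.0] 410 [408.2, -221.7, 50.7, 408.7, -220.7, 27.0]
scene canister 0.69 [201.0, 226.0] 717 [602.7, -318.9, 75.7, 603.0, -320.2, 31.4]
scene lid 0.85 [422.0, 354.0] 8336 [619.9, 319.5, 22.1, 620.5, 319.9, 122.3]
32.6 [ 407.2 -225.   127.5] [[0.001, -1.0, 0.001], [-1.0, -0.001, -0.0], [0.0, -0.001, -1.0]] F [-0.1 -0.4 -0.1] w 1.0 g 0.0
```

Request:
drive_tool:
  series:
    - [[0, -0.5, -25, 0, 0, 0, 0], [0, 0, -30, 0, 0, 0, 0], [0, 0, -25, 0, 0, 0, 0], [0, 0, -20, 0, 0, 0, 0], [0, 0, 0, 0, 0, 0, 0.5], [0, 0, 0, 0, 0, 0, 1], [0, 0, 0, 0, 0, 0, 1], [0, 0, 0, 0, 0, 0, 1], [0, 0, 0, 0, 0, 0, 1], [0, 0, 0, 0, 0, 0, 1], [0, 0, 0, 0, 0, 0, 1], [0, 0, 15, 0, 0, 0, 1], [0, 0, 30, 0, 0, 0, 1], [0, 0, 35, 0, 0, 0, 1], [0, 0, 35, 0, 0, 0, 1], [0, 0, 35, 0, 0, 0, 1], [0, 0, 30, 0, 0, 0, 1], [0, 0, 0, 0, 0, 0, 1]]

```text
t: 34.1
ee_pos: [0.4094, -0.2268, 0.2136]
tool_rot: [[0.001, -1.0, 0.01], [-1.0, -0.001, -0.003], [0.003, -0.01, -1.0]]
ft_force: [1.0, -0.5, -0.1]
gripper_width: 0.618
grip_force: 42.6
```

Request:
drive_tool:
  series:
    - [[8, 5, 0, 0, 0, 0, 1], [15, 9, 0, 0, 0, 0, 1], [20, 13, 0, 0, 0, 0, 1], [22, 14, 0, 0, 0, 0, 1], [22, 14, 0, 0, 0, 0, 1], [22, 14, 0, 0, 0, 0, 1], [22, 14, 0, 0, 0, 0, 1], [22, 14, 0, 0, 0, 0, 1], [22, 14, 0, 0, 0, 0, 1], [20, 13, 0, 0, 0, 0, 1], [16, 10, 0, 0, 0, 0, 1], [10, 6, 0, 0, 0, 0, 1], [5, 3, 0, 0, 0, 0, 1], [0, 0, 0, 0, 0, 0, 1], [0, 0, 0, 0, 0, 0, 1], [0, 0, 0, 0, 0, 0, 1]]

```text
t: 35.43
ee_pos: [0.6317, -0.0833, 0.2069]
tool_rot: [[-0.001, -1.0, -0.001], [-1.0, 0.001, 0.0], [-0.0, 0.001, -1.0]]
ft_force: [0.2, 0.1, -1.5]
gripper_width: 0.625
grip_force: 42.6
```

```bash
python3 - <<'E'
from h import *
st()
p=look(["mould1"],thr=.3)
st()
E
```

```text
35.43 [631.7 -83.3 206.9] [[-0.001, -1.0, -0.001], [-1.0, 0.001, 0.0], [-0.0, 0.001, -1.0]] F [ 0.2  0.1 -1.5] w 0.625 g 42.6
wrist mould1 0.95 [316.0, 414.0] 627 [634.9, 56.5, 109.3, 634.9, 55.2, 26.4]
wrist mould1 0.82 [312.0, 336.0] 17305 [632.2, -83.7, 228.0, 632.4, -83.2, 27.0]
35.53 [631.8 -83.5 207.4] [[-0.001, -1.0, 0.0], [-1.0, 0.001, 0.0], [-0.0, -0.0, -1.0]] F [ 0.1  0.3 -2. ] w 0.621 g 42.6
```

Request:
drive_tool:
  series:
    - [[1.5, 1, -20, 0, 0, 0, 1], [0, 0, -25, 0, 0, 0, 1], [0, 0, -25, 0, 0, 0, 1], [0, 0, -20, 0, 0, 0, 1], [0, 0, -15, 0, 0, 0, 1], [0, 0, -8, 0, 0, 0, 1], [0, 0, -3, 0, 0, 0, 1], [0, 0, -1, 0, 0, 0, 1], [0, 0, -1, 0, 0, 0, 1], [0, 0, -1, 0, 0, 0, 1], [0, 0, -0.7, 0, 0, 0, 1], [0, 0, 0, 0, 0, 0, 1], [0, 0, 0, 0, 0, 0, 1]]

```text
t: 36.62
ee_pos: [0.6345, -0.0819, 0.0882]
tool_rot: [[0.0, -1.0, 0.001], [-1.0, -0.0, 0.0], [-0.0, -0.001, -1.0]]
ft_force: [-0.2, 0.5, 0.9]
gripper_width: 0.615
grip_force: 42.9
```

Request:
drive_tool:
  series:
    - [[0, 0, -0.7, 0, 0, 0, 1], [0, 0, 0, 0, 0, 0, 1], [0, 0, 0, 0, 0, 0, 0.5], [0, 0, 0, 0, 0, 0, 0], [0, 0, 0, 0, 0, 0, 0], [0, 0, 0, 0, 0, 0, 0], [0, 0, 15, 0, 0, 0, 0], [0, 0, 30, 0, 0, 0, 0], [0, 0, 35, 0, 0, 0, 0], [0, 0, 35, 0, 0, 0, 0], [0, 10, 35, 0, 0, 0, 0], [0, 25, 0, 0, 0, 0, 0], [0, 35, 0, 0, 0, 0, 0], [0, 0, 0, 0, 0, 0, 0], [0, 0, 0, 0, 0, 0, 0]]

```text
t: 37.87
ee_pos: [0.6339, -0.0104, 0.2367]
tool_rot: [[0.002, -1.0, 0.0], [-1.0, -0.002, 0.0], [-0.0, -0.0, -1.0]]
ft_force: [0.4, -0.4, 0.3]
gripper_width: 1.004
grip_force: 0.0
```

```bash
python3 - <<'E'
from h import *
st()
p=look(["mould1","pot"],"w10",thr=.3); P=allp(p)
for y in(.056,-.013,-.082): box(P,(.633,y),.034,.1,.118)
C=P[(abs(P[:,2]-.121)<.004)&(np.hypot(P[:,0]-.633,P[:,1]+.013)<.13)&(np.hypot(P[:,0]-.633,P[:,1]+.013)>.108)]
x,y=C[:,0],C[:,1]; s=np.linalg.lstsq(np.c_[x,y,np.ones_like(x)],x*x+y*y,rcond=None)[0]; c=s[:2]/2; print(len(C),c,np.sqrt(s[2]+c@c))
E
```

```text
37.87 [633.9 -10.4 236.7] [[0.002, -1.0, 0.0], [-1.0, -0.002, 0.0], [-0.0, -0.0, -1.0]] F [ 0.4 -0.4  0.3] w 1.004 g 0.0
wrist mould1 0.72 [316.0, 228.0] 4372 [634.9, -13.9, 109.2, 635.2, -14.3, 27.0]
wrist mould1 0.72 [314.0, 137.0] 4530 [634.8, -81.9, 109.2, 635.3, -81.6, 26.7]
wrist mould1 0.72 [315.0, 312.0] 3882 [634.6, 54.7, 109.2, 634.4, 55.0, 26.7]
wrist pot 0.89 [342.0, 201.0] 70772 [633.4, -12.4, 120.0, 633.4, -12.5, 120.1]
3177 mid [634.3  54.9 106.3] size [51.6 51.8 10. ] ztop 111.3
4061 mid [635.1 -14.5 106.4] size [51.7 51.8  9.7] ztop 111.3
4579 mid [635.3 -81.5 107.6] size [51.7 51.6  7.6] ztop 111.5
5549 [ 0.63318396 -0.01294209] 0.11675600285832048
```

View pics/w10.png

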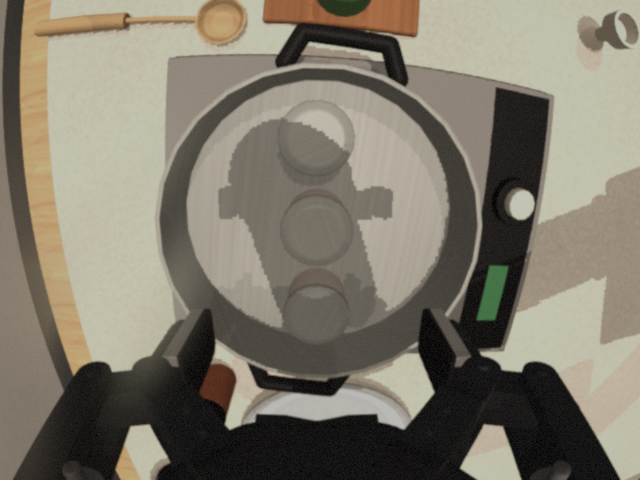

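All three moulds stand upright in the pot, at (316,138), (316,228) and (315,313), with tops at 109 and level. Back to the lid.

Request:
drive_tool:
  series:
    - [[0, 15, 0, 0, 0, 0, 0], [-1, 30, 0, 0, 0, 0, 0], [-2, 35, 0, 0, 0, 0, 0], [-2, 35, 0, 0, 0, 0, 0], [-2, 35, 0, 0, 0, 0, 0], [-2, 35, 0, 0, 0, 0, 0], [-2, 35, 0, 0, 0, 0, 0], [-2, 35, 0, 0, 0, 0, 0], [-1, 30, -20, 0, 0, 0, 0], [-1, 24, -30, 0, 0, 0, 0], [0, 12, -30, 0, 0, 0, 0], [0, 5, -20, 0, 0, 0, 0], [0, 0, -10, 0, 0, 0, 0], [0, 0, 0, 0, 0, 0, 0], [0, 0, 0, 0, 0, 0, 0], [0, 0, 0, 0, 0, 0, 0]]

```text
t: 39.35
ee_pos: [0.6201, 0.3138, 0.1285]
tool_rot: [[-0.001, -1.0, 0.002], [-1.0, 0.001, 0.001], [-0.001, -0.002, -1.0]]
ft_force: [-0.4, 0.3, 1.1]
gripper_width: 1.0
grip_force: 0.0
```

```bash
python3 - <<'E'
from h import *
st()
p=look(["lid"],thr=.3); P=allp(p); box(P,(.619,.316),.04,.035,.09)
st()
E
```

```text
39.35 [620.1 313.8 128.5] [[-0.001, -1.0, 0.002], [-1.0, 0.001, 0.001], [-0.001, -0.002, -1.0]] F [-0.4  0.3  1.1] w 1.0 g 0.0
wrist lid 0.95 [318.0, 226.0] 84248 [619.5, 316.8, 19.7, 619.9, 317.0, 122.2]
3445 mid [619.4 316.6  48.5] size [36.1 36.7 21.5] ztop 59.3
39.45 [620.  314.  128.8] [[-0.001, -1.0, 0.003], [-1.0, 0.001, 0.002], [-0.002, -0.003, -1.0]] F [ 0.8 -0.5  0.3] w 0.995 g 0.0
```

Request:
drive_tool:
  series:
    - [[-0.7, 2.5, -20, 0, 0, 0, 0], [0, 0, -25, 0, 0, 0, 0], [0, 0, -20, 0, 0, 0, 0], [0, 0, -15, 0, 0, 0, 0], [0, 0, -9, 0, 0, 0, 0], [0, 0, 0, 0, 0, 0, 0], [0, 0, 0, 0, 0, 0, 0.5], [0, 0, 0, 0, 0, 0, 1], [0, 0, 0, 0, 0, 0, 1], [0, 0, 0, 0, 0, 0, 1], [0, 0, 0, 0, 0, 0, 1], [0, 0, 0, 0, 0, 0, 1], [0, 0, 0, 0, 0, 0, 1], [0, 0, 0, 0, 0, 0, 1]]
  force: 60

```text
t: 40.62
ee_pos: [0.6191, 0.3171, 0.0392]
tool_rot: [[0.0, -1.0, 0.002], [-1.0, -0.0, 0.001], [-0.001, -0.002, -1.0]]
ft_force: [-1.1, -0.7, 6.8]
gripper_width: 0.43
grip_force: 60.5
```

Request:
drive_tool:
  series:
    - [[0, 0, 5, 0, 0, 0, 1], [0, 0, 10, 0, 0, 0, 1], [0, 0, 20, 0, 0, 0, 1], [0, 0, 30, 0, 0, 0, 1], [0, 0, 35, 0, 0, 0, 1], [0, 0, 35, 0, 0, 0, 1], [0, 0, 30, 0, 0, 0, 1], [0, 0, 15, 0, 0, 0, 1], [0, 0, 0, 0, 0, 0, 1]]

```text
t: 41.37
ee_pos: [0.6197, 0.3174, 0.2231]
tool_rot: [[0.0, -1.0, 0.006], [-1.0, -0.0, 0.004], [-0.004, -0.006, -1.0]]
ft_force: [0.4, -0.8, -3.7]
gripper_width: 0.427
grip_force: 60.9
```

Request:
drive_tool:
  series:
    - [[0, -15, 0, 0, 0, 0, 1], [1, -25, 0, 0, 0, 0, 1], [2, -32, 0, 0, 0, 0, 1], [2, -35, 0, 0, 0, 0, 1], [2, -35, 0, 0, 0, 0, 1], [2, -35, 0, 0, 0, 0, 1], [2, -35, 0, 0, 0, 0, 1], [1, -35, 0, 0, 0, 0, 1], [1, -30, 0, 0, 0, 0, 1], [1, -25, 0, 0, 0, 0, 1], [0, -17, 0, 0, 0, 0, 1], [0, -8, 0, 0, 0, 0, 1], [0, -3, 0, 0, 0, 0, 1], [0, 0, 0, 0, 0, 0, 1], [0, 0, 0, 0, 0, 0, 1], [0, 0, 0, 0, 0, 0, 1], [0, 0, 0, 0, 0, 0, 1]]

```text
t: 42.78
ee_pos: [0.6323, -0.0124, 0.2174]
tool_rot: [[0.001, -1.0, -0.0], [-1.0, -0.001, 0.0], [-0.0, 0.0, -1.0]]
ft_force: [0.5, -0.4, -5.0]
gripper_width: 0.434
grip_force: 60.9
```

```bash
python3 - <<'E'
from h import *
st()
p=arm.camera("wrist");P=allp(p)
C=P[(P[:,2]>.185)&(P[:,2]<.215)&(np.hypot(P[:,0]-.633,P[:,1]+.013)<.135)&(np.hypot(P[:,0]-.633,P[:,1]+.013)>.05)]
h=cv2.convexHull((C[:,:2]*1000).astype(np.float32))[:,0]; h=h[h[:,1]<0]; x,y=h[:,0].astype(float),h[:,1].astype(float)
s=np.linalg.lstsq(np.c_[x,y,np.ones_like(x)],x*x+y*y,rcond=None)[0]; c=s[:2]/2; print("lid",len(h),c,np.sqrt(s[2]+c@c),np.median(C[:,2]))
st()
look(["mould1","canister"],cam="scene",thr=.5)
E
```

```text
42.78 [632.3 -12.4 217.4] [[0.001, -1.0, -0.0], [-1.0, -0.001, 0.0], [-0.0, 0.0, -1.0]] F [ 0.5 -0.4 -5. ] w 0.434 g 60.9
lid 41 [632.82031694 -12.90837143] 121.15024082609763 0.19795297979445375
42.83 [632.3 -12.5 217.5] [[0.001, -1.0, -0.0], [-1.0, -0.001, 0.0], [-0.0, 0.0, -1.0]] F [-0.2  1.2 -4.2] w 0.428 g 60.9
scene canister 0.67 [200.0, 228.0] 737 [601.7, -319.8, 75.4, 600.7, -319.6, 32.1]
```

Request:
drive_tool:
  series:
    - [[0.3, 0, -10, 0, 0, 0, 1], [0, 0, -18, 0, 0, 0, 1], [0, 0, -15, 0, 0, 0, 1], [0, 0, -10, 0, 0, 0, 1], [0, 0, -6, 0, 0, 0, 1], [0, 0, -3, 0, 0, 0, 1], [0, 0, 0, 0, 0, 0, 1], [0, 0, 0, 0, 0, 0, 1], [0, 0, 0, 0, 0, 0, 1]]

```text
t: 43.73
ee_pos: [0.6332, -0.0133, 0.1565]
tool_rot: [[0.0, -1.0, 0.001], [-1.0, -0.0, 0.0], [-0.0, -0.001, -1.0]]
ft_force: [-0.2, -0.1, -5.1]
gripper_width: 0.425
grip_force: 60.9
```

Request:
drive_tool:
  series:
    - [[0, 0, -2, 0, 0, 0, 1], [0, 0, -2, 0, 0, 0, 1], [0, 0, -2, 0, 0, 0, 1], [0, 0, -1.5, 0, 0, 0, 1], [0, 0, -1, 0, 0, 0, 1], [0, 0, -0.7, 0, 0, 0, 1], [0, 0, 0, 0, 0, 0, 1], [0, 0, 0, 0, 0, 0, 1], [0, 0, 0, 0, 0, 0, 1]]

```text
t: 44.48
ee_pos: [0.6327, -0.0134, 0.1465]
tool_rot: [[-0.0, -1.0, 0.0], [-1.0, 0.0, 0.0], [-0.0, -0.0, -1.0]]
ft_force: [-0.1, -0.3, -4.6]
gripper_width: 0.431
grip_force: 60.9
```

Request:
drive_tool:
  series:
    - [[0, 0, -0.7, 0, 0, 0, 1], [0, 0, -0.5, 0, 0, 0, 1], [0, 0, -0.4, 0, 0, 0, 1], [0, 0, 0, 0, 0, 0, 1], [0, 0, 0, 0, 0, 0, 1]]

```text
t: 44.9
ee_pos: [0.6327, -0.0134, 0.1453]
tool_rot: [[0.0, -1.0, 0.0], [-1.0, -0.0, 0.0], [-0.0, -0.0, -1.0]]
ft_force: [-2.0, -0.3, -0.2]
gripper_width: 0.432
grip_force: 61.2
```

Request:
drive_tool:
  series:
    - [[0, 0, -0.4, 0, 0, 0, 1], [0, 0, 0, 0, 0, 0, 1], [0, 0, 0, 0, 0, 0, 0.6], [0, 0, 0, 0, 0, 0, 0], [0, 0, 0, 0, 0, 0, 0], [0, 0, 0, 0, 0, 0, 0], [0, 0, 0, 0, 0, 0, 0], [0, 0, 15, 0, 0, 0, 0], [0, 0, 30, 0, 0, 0, 0], [0, 0, 35, 0, 0, 0, 0], [0, 0, 35, 0, 0, 0, 0], [0, 0, 20, 0, 0, 0, 0], [0, 0, 0, 0, 0, 0, 0], [0, 0, 0, 0, 0, 0, 0]]

```text
t: 46.07
ee_pos: [0.6333, -0.0133, 0.281]
tool_rot: [[0.0, -1.0, 0.003], [-1.0, -0.0, 0.001], [-0.001, -0.003, -1.0]]
ft_force: [-0.7, 0.7, -1.3]
gripper_width: 0.999
grip_force: 0.0
```

```bash
python3 - <<'E'
from h import *
st()
p=look(["lid","start_button_top"],"w11",thr=.4); P=allp(p); box(P,(.633,-.013),.04,.14,.2)
C=P[(P[:,2]>.118)&(P[:,2]<.135)&(np.hypot(P[:,0]-.633,P[:,1]+.013)<.115)&(np.hypot(P[:,0]-.633,P[:,1]+.013)>.045)]
print("lid plane",np.linalg.lstsq(np.c_[C[:,0]-.633,C[:,1]+.013,np.ones(len(C))],C[:,2],rcond=None)[0])
B=P[(np.hypot(P[:,0]-.454,P[:,1]+.032)<.011)]; print("btn z",np.median(B[:,2]))
E
```

```text
46.07 [633.3 -13.3 281. ] [[0.0, -1.0, 0.003], [-1.0, -0.0, 0.001], [-0.001, -0.003, -1.0]] F [-0.7  0.7 -1.3] w 0.999 g 0.0
wrist lid 0.85 [319.0, 213.0] 64919 [633.0, -12.9, 125.7, 633.4, -13.3, 122.2]
2383 mid [633.1 -13.8 154.6] size [36.4 36.6 21.6] ztop 165.4
lid plane [ 0.0003822  -0.00043504  0.12567774]
btn z 0.07658002393628249
```

The lid is level, with its top at 125.7 as at the start, and centred. Next comes the button: close the fingers and move above (454,-32).

Request:
drive_tool:
  series:
    - [[-10, -1, 0, 0, 0, 0, 0.5], [-20, -2, 0, 0, 0, 0, 1], [-25, -3, 0, 0, 0, 0, 1], [-25, -3, 0, 0, 0, 0, 1], [-25, -3, 0, 0, 0, 0, 1], [-25, -3, 0, 0, 0, 0, 1], [-24, -2, -15, 0, 0, 0, 1], [-15, -1, -25, 0, 0, 0, 1], [-10, -0.5, -25, 0, 0, 0, 1], [0, 0, -25, 0, 0, 0, 1], [0, 0, -25, 0, 0, 0, 1], [0, 0, -20, 0, 0, 0, 1], [0, 0, -15, 0, 0, 0, 1], [0, 0, 0, 0, 0, 0, 1], [0, 0, 0, 0, 0, 0, 1], [0, 0, 0, 0, 0, 0, 1]]

```text
t: 47.55
ee_pos: [0.4538, -0.0319, 0.13]
tool_rot: [[0.0, -1.0, 0.0], [-1.0, -0.0, -0.0], [0.0, -0.0, -1.0]]
ft_force: [-0.2, -0.2, -0.2]
gripper_width: 0.001
grip_force: 0.0
```

```bash
python3 - <<'E'
from h import *
st()
p=look(["start_button_top"],thr=.3)
look(["mould1","canister"],cam="scene",thr=.5)
E
```

```text
47.55 [453.8 -31.9 130. ] [[0.0, -1.0, 0.0], [-1.0, -0.0, -0.0], [0.0, -0.0, -1.0]] F [-0.2 -0.2 -0.2] w 0.001 g 0.0
wrist start_button_top 0.79 [321.0, 271.0] 1924 [453.3, -33.7, 76.5, 453.2, -32.4, 14.0]
scene canister 0.66 [200.0, 226.0] 749 [602.0, -320.3, 75.8, 602.5, -319.8, 32.7]
```

Aligned; descend to just above the cap (TCP about 92).

Request:
drive_tool:
  series:
    - [[0, 0, -15, 0, 0, 0, 1], [0, 0, -12, 0, 0, 0, 1], [0, 0, -8, 0, 0, 0, 1], [0, 0, -3, 0, 0, 0, 1], [0, 0, 0, 0, 0, 0, 1], [0, 0, 0, 0, 0, 0, 1]]

```text
t: 48.3
ee_pos: [0.4538, -0.0319, 0.0917]
tool_rot: [[0.0, -1.0, 0.0], [-1.0, -0.0, -0.0], [0.0, -0.0, -1.0]]
ft_force: [-0.6, 0.2, 0.6]
gripper_width: -0.008
grip_force: 0.0
```

Request:
drive_tool:
  series:
    - [[0, 0, -2, 0, 0, 0, 1], [0, 0, -2, 0, 0, 0, 1], [0, 0, -2, 0, 0, 0, 1], [0, 0, -1, 0, 0, 0, 1], [0, 0, 0, 0, 0, 0, 1], [0, 0, 0, 0, 0, 0, 1]]

```text
t: 48.8
ee_pos: [0.4543, -0.0318, 0.0851]
tool_rot: [[0.0, -1.0, 0.001], [-1.0, -0.0, 0.0], [-0.0, -0.001, -1.0]]
ft_force: [-0.4, 0.4, 7.8]
gripper_width: 0.0
grip_force: 3.6
```

Request:
drive_tool:
  series:
    - [[0, 0, -0.7, 0, 0, 0, 1], [0, 0, -0.7, 0, 0, 0, 1], [0, 0, 0, 0, 0, 0, 1], [0, 0, 0, 0, 0, 0, 1]]

```text
t: 49.13
ee_pos: [0.4544, -0.0318, 0.0848]
tool_rot: [[0.001, -1.0, 0.002], [-1.0, -0.001, 0.0], [-0.0, -0.002, -1.0]]
ft_force: [-5.7, 2.2, 22.7]
gripper_width: -0.0
grip_force: 11.3
```

The force jumped to 23 N with no further travel, so the button is fully down on its stop. I'll let it spring back and retreat.

Request:
drive_tool:
  series:
    - [[0, 0, 2, 0, 0, 0, 1], [0, 0, 4, 0, 0, 0, 1], [0, 0, 10, 0, 0, 0, 1], [0, 0, 25, 0, 0, 0, 1], [0, 0, 35, 0, 0, 0, 1], [0, 0, 35, 0, 0, 0, 1], [0, 0, 35, 0, 0, 0, 1], [0, 0, 25, 0, 0, 0, 1], [0, 0, 0, 0, 0, 0, 1], [0, 0, 0, 0, 0, 0, 1], [0, 0, 0, 0, 0, 0, 1]]

```text
t: 50.05
ee_pos: [0.453, -0.0319, 0.2534]
tool_rot: [[-0.0, -1.0, -0.001], [-1.0, 0.0, 0.0], [-0.0, 0.001, -1.0]]
ft_force: [-0.4, 0.2, -0.3]
gripper_width: 0.0
grip_force: 0.0
```

```bash
python3 - <<'E'
from h import *
st()
p=look(["start_button_top","lid"],thr=.3)
look(["canister","lid","egg_cup","salt_shaker","spice_jar","mug","ramekin"],"s12",cam="scene",thr=.4)
E
```

```text
50.05 [453.  -31.9 253.4] [[-0.0, -1.0, -0.001], [-1.0, 0.0, 0.0], [-0.0, 0.001, -1.0]] F [-0.4  0.2 -0.3] w 0.0 g 0.0
wrist start_button_top 0.72 [168.0, 32.0] 7992 [609.2, -221.3, 99.5, 609.8, -223.4, 12.3]
wrist start_button_top 0.59 [120.0, 246.0] 48985 [632.6, -13.4, 125.8, 632.9, -13.3, 122.1]
wrist start_button_top 0.57 [318.0, 220.0] 847 [453.3, -31.8, 76.4, 452.9, -31.8, 14.3]
wrist lid 0.65 [122.0, 247.0] 48895 [632.6, -13.4, 125.8, 632.9, -13.2, 122.1]
scene canister 0.8 [201.0, 226.0] 757 [601.6, -320.5, 75.3, 602.7, -321.3, 31.6]
scene lid 0.65 [292.0, 264.0] 7313 [634.0, -10.9, 127.8, 634.2, -9.6, 122.7]
scene egg_cup 0.68 [295.0, 174.0] 327 [310.2, -224.1, 65.3, 309.2, -226.1, 25.1]
scene salt_shaker 0.84 [454.0, 237.0] 372 [292.7, 252.3, 75.4, 293.3, 251.4, 17.3]
scene spice_jar 0.68 [350.0, 368.0] 735 [756.3, 207.6, 90.4, 756.6, 208.4, 23.0]
scene mug 0.82 [531.0, 328.0] 1898 [460.4, 505.0, 90.0, 460.6, 504.7, 42.1]
scene ramekin 0.7 [186.0, 177.0] 694 [455.7, -490.2, 39.6, 455.2, -486.8, 45.0]
```

View pics/s12.png

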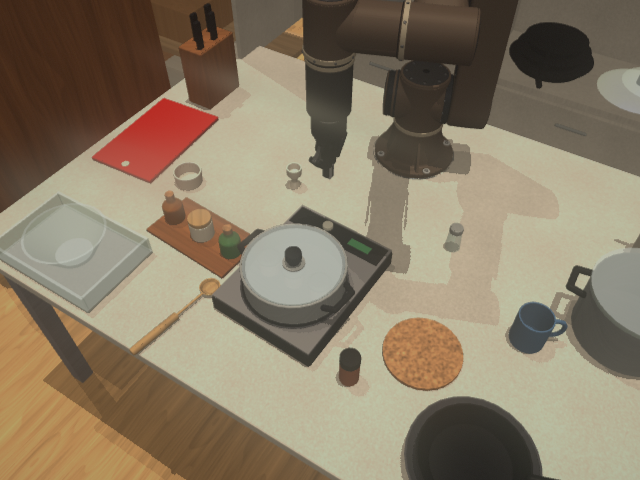

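The final picture shows the lid closed on the pot at (293,265) and the canister between the cruets at (201,226). The trivet is clear, the button has sprung back to 76.4 mm, and the bystanders haven't moved.

```bash
python3 -c "
from rig import arm
print(arm.job_done())"
```

```text
the job is handed in; nothing more can be done
None
```

The job is done and handed in after about 50 s of robot time: the canister is back between the cruets, all three moulds stand upright in the closed pot, and the start button was pressed fully down and sprang back (one mould was knocked aside partway through and picked up from its new spot).

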